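Chuck a pestle in the sample grinder

TASK

Get the sample grinder ready: take the cylindrical pestle out of the pestle stand, slide its steel shank all the way down into the open chuck of the tilted grinder drive, and turn the knurled chuck sleeve clockwise (looking at the chuck's face) until all three jaws hold the pestle tight and straight. Leave the cone-headed pestle in the stand and do not disturb the beaker or the bottle.

Things in the scene. Friction and masses are not known exactly. Their poses are not given: they have to be found in the camera images.
- pestle: The pestle to fit, loose, 90 to 160 g, 96 mm long: round steel shank 12 mm thick, 66 mm long, rounded end; thin collar 18 mm wide; white flat-topped cylindrical head 28 mm wide, 28 mm long. Origin on its axis half-way along, 48 mm from either end; z points to the head, which spans +20 to +48 mm (collar from +17). It starts upright in an end hole of the stand, origin 68 mm above the bench.
- cone_pestle: The other pestle: same shank and collar, its white head a cone 28 mm wide at the collar tapering to a blunt tip, 108 mm long in all. Origin on its axis 48 mm above the shank end, z up to the head. It starts in the other end hole and must stay there.
- stand: Grey plastic block on four rubber feet, fixed, 56 x 132 mm, its top 70 mm above the bench; origin on the bench under its centre. Three holes 15 mm wide and 50 mm deep in a row along its y axis at -40, 0 and +40 mm; the pestles stand in the end holes, the middle one is empty.
- chuck_nose (a point): Centre of the chuck's front face, 205 mm above the bench, on a white drive housing 61 mm wide in a fixed grey yoke. z points out along the chuck axis, 35 degrees from vertical, leaning towards the robot (within 20 degrees); y is level. At the start the jaws stand 8.9 to 10 mm from the axis; they project 1.5 mm past the face and reach 26 mm below it. The opening behind them is 22 mm wide.
- bore_floor (a point): Floor of the chuck's bore on the axis, 64 mm below the face; same axes as chuck_nose. From 31 mm below the face down, the bore is 16 mm wide. Fully home, the shank end rests here, the pestle's origin is 16 mm below the face and its head stands 4 to 32 mm above it. Friction may keep the pestle from sliding home by itself: push it.
- sleeve (a joint): Angle (rad) of the knurled steel chuck sleeve, a ring 50 mm wide, 2 to 46 mm below the face. 0 = open (starts 0 to 0.35); grows as it is turned clockwise, seen looking at the face. Moves each jaw 3.2 mm inward per rad; they meet the shank at about 1.25, then it stiffens: tight at 1.35 to 1.5. Stop at 1.75. Takes 0.22 N m, 0.4 tight; let go, it stays, or springs back to 1.3 to 1.42.
- jaw_a: One of the three steel jaws round the chuck opening; they move inward together with the sleeve. Origin on the chuck axis at the face when open, x outward along its slide.
- jaw_b: The second jaw, 120 degrees on.
- jaw_c: The third jaw.
- beaker: Glass beaker 57 mm wide and 68 mm high, loose bystander; origin under its centre.
- bottle_hdpe: White plastic screw-cap bottle 58 mm wide and 112 mm high, loose bystander; origin under its centre.
Mind the look-alikes: they are no part of the job. Leave any purple look-alike of the pestle alone.

How it is judged:
By the outcome, as a careful person would: the job done as asked, in the order asked, and still so for the second after the job is handed in, with the robot touching nothing.
It also fails if it takes over 48 s, if anything falls off the work surface, if the arm or the gripper's body presses on something with over 40 N, if the wrist force passes 120 N, or if a joint passes its speed limit or range.

ROBOT

A 6-joint arm with a two-finger parallel gripper is mounted at the origin on the work surface; the furniture and walls round the work are solid. World frame = base frame: x ahead of the robot, y to its left, z up, the work surface at z = 0. Lengths are in m, angles in degrees, forces in N, time in s.
With the tool pointing down it reaches from about 0.3 to 1 m from the base axis. Payload 5.1 kg.
Tool frame: the origin (TCP) lies at the very end of the fingers, on their centre line; the grasp point (between the pads) lies 19 mm behind it (r.grip_point_offset is the distance from the TCP to the grasp point, in m); x points along the fingers, y is the direction in which the jaws open and shut, and the axes are right-handed (so a half turn about x gives the same grasp; the last joint's range is limited). The gripper opens to 95 mm and grips with 3 to 60 N. Pads are 20 mm wide; open, the fingers measure 119 mm over their backs; the gripper's body (75 mm by 180 mm) begins 59 mm behind the grasp point.
Start: joints at [64.022, 7.093, 94.555, -0, 78.352, -4.733], TCP at [0.236, 0.606, 0.215] pointing down, gripper open.
Joint ranges: [-149.61, 149.61], [-58.7, 133.49], [1.44, 155.28], [-77.14, 257.14], [18.33, 153.61], [-166.67, 166.67]. Speed limits (degrees/s): [147.25, 147.25, 180, 180, 180, 180].

INTERFACE

Orientations are given as [roll, pitch, yaw] about the fixed x, y, z axes, in that order (R = Rz(yaw) Ry(pitch) Rx(roll)).
In Python, from workcell import r gives the robot as it stands.
- The arm moves only by the tool jog_arm, never from a script. Its argument "plan" is a list that holds one entry, the list of rows, each a list of 5 numbers: the closure in counts, from 0 (fully open) to 255 (shut), then the shift along the tool's x, y, z in cm, then the turn about the tool's x in degrees. In form: [[[hand, tx, ty, tz, turn], ...]]. A call has 1 to 12 rows; each row shifts and turns the commanded pose from where the row before left it, along the tool's axes as they then stand; what a row does not reach is not made up. A row lasts 1/8 s, in which the tool goes at most 62.5 mm and 10.7 degrees, less where a joint would pass 70% of its speed; a pose out of reach is approached as far as the arm can. A call with a gripper value outside its range is refused whole. The fingers move at their own pace and stop on an object; "force" is the grip in N (left out, the last holds). Time passes only in rows, so rows that do not move let the fingers close. It gives the time, the measured TCP pose, the force and the opening at its end, in the units of the state.
- r.state(): the state, without advancing time (a new reading comes with each control period).
- r.capture(name): name is "side" or "top"; returns the picture (384x512x3 uint8, red, green, blue); there is no depth.
- r.calibration(name): a dict with "fx", "fy", "cx", "cy" (pixels), "world_to_cam" (4x4, takes a point from world to camera coordinates). Camera axes: x right, y down, z forward; pixel columns grow to the right and rows downward; lengths in m; the calibration is good to about 2 mm. A picture is of the moment at which its call begins. calibration takes no time and is no camera call.
- r.job_done(): hands the job in, once; it reports no verdict.
Trained networks look in the newest picture that a camera, given by its name, has taken for a name from the list of things; names that differ only in an ending like _2 or _b are one class to them, and where a whole thing is asked for, a point or a joint stands for the part that bears it (a point fixed in the world has none). Each returns a list of dicts, best first, with "score" (0 to 1); they miss things now and then, are a little off and sometimes report something else, mostly with a low value. They report only what shows in the picture. A call takes as long as a camera call. They do not tell look-alikes from the thing itself.
- r.boxes_of(label, camera): "bbox" ([left, top, right, bottom] in pixels, round what is visible of it).
The state is a dict: "time": time; "qpos": joint angles; "dq": joint speeds; "joint_efforts": joint torques, N m; "tcp_pos": TCP position; "tool_rot": TCP orientation; "wrist_force": force on the tool from outside, world axes, zero at the start; "wrist_torque": the same for the moment, N m; "grip_width": opening from 0.0 (shut) to 1.0 (fully open).
Only numpy, scipy, OpenCV 4.12 (cv2) and the standard library are available. Lean on these libraries where they do the work, as an engineer would, in place of code of your own. Each camera call takes 0.05 s, during which the arm holds its last target.

## Working session

There is one attempt and no reset: what is moved stays moved. The work goes in short steps, Python scripts to look and compute and a tool call to move; the robot and the scene stay as the last step left them, time stands still between calls to the robot, and variables do not carry over. Pictures are saved under pics/ and viewed, and the job is handed in when it is done.

Besides the shell and the picture viewer there is one more tool, called after "Request:" as a command line: name --argument value ..., lists and objects as JSON in quotes. jog_arm: Moves the arm, as the interface text tells. Its arguments: {"type":"object","properties":{"plan":{"type":"array"},"force":{"type":"number"}},"required":["plan"]}

```bash
mkdir -p pics; ls
python3 - <<'E'
from workcell import r
import cv2
print(r.state(), r.grip_point_offset)
for n in ("side","top"):
    im=r.capture(n); cv2.imwrite(f"pics/{n}0.png",im[:,:,::-1])
    c=r.calibration(n); print(n,c)
    for l in ["pestle","cone_pestle","stand","chuck_nose","sleeve","jaw_a","beaker","bottle_hdpe"]:
        try: print(l,[( [round(v) for v in b["bbox"]],round(b["score"],2)) for b in r.boxes_of(l,n)])
        except Exception as e: print(l,e)
print(r.state()["time"])
E
```

```text
pics
{'time': 0.0, 'qpos': array([ 6.40242515e+01,  7.13046538e+00,  9.46332068e+01, -9.25474556e-04,
        7.83518922e+01, -4.73402202e+00]), 'dq': array([-0.04720251,  0.04384246,  0.00278666,  0.06315014,  0.0470496 ,
       -0.03807609]), 'joint_efforts': array([-9.48063644e-04, -4.17596269e+01, -3.59935784e+01,  7.73613760e-02,
        4.91008151e-02, -1.39869776e-04]), 'tcp_pos': array([0.23526249, 0.6052447 , 0.21343031]), 'tool_rot': array([ -94.28482614,   89.88443206, -115.52636484]), 'wrist_force': array([-0.20078871,  0.16522077,  1.20405224]), 'wrist_torque': array([ 0.01468623, -0.04056607, -0.00412485]), 'grip_width': 0.9970326677953227} 0.0188
side {'fx': 474.351509578241, 'fy': 474.351509578241, 'cx': 252.4961174494334, 'cy': 193.57656884204243, 'world_to_cam': array([[-0.99287479, -0.11779214, -0.01801831,  0.48449438],
       [-0.05374903,  0.57764671, -0.81451539,  0.11282356],
       [ 0.10635173, -0.80774333, -0.57986207,  1.25418446],
       [ 0.        ,  0.        ,  0.        ,  1.        ]])}
pestle [([203, 240, 214, 272], 0.62), ([240, 244, 250, 263], 0.
[... 187 characters left out ...]
0.91)]
jaw_a []
beaker [([283, 163, 302, 192], 0.91)]
bottle_hdpe [([293, 138, 312, 177], 0.75)]
top {'fx': 388.8225564181805, 'fy': 388.8225564181805, 'cx': 253.67526720608382, 'cy': 187.0681724444239, 'world_to_cam': array([[-0.00322158, -0.99996727, -0.00742134,  0.03405846],
       [-0.99826205,  0.00365261, -0.05881788,  0.48726742],
       [ 0.05884306,  0.00721896, -0.99824114,  1.18476482],
       [ 0.        ,  0.        ,  0.        ,  1.        ]])}
pestle [([183, 183, 192, 193], 0.42)]
cone_pestle []
stand [([152, 177, 203, 211], 0.89)]
chuck_nose [([246, 146, 275, 195], 0.56)]
sleeve [([255, 166, 273, 181], 0.52)]
jaw_a []
beaker [([319, 211, 343, 232], 0.88)]
bottle_hdpe []
0.9
```

Run:
```python
import cv2
a=cv2.imread("pics/side0.png"); b=cv2.imread("pics/top0.png")
cv2.imwrite("pics/side0c.png",cv2.resize(a[120:340,180:340],(580,798),interpolation=cv2.INTER_CUBIC)[:, :])
cv2.imwrite("pics/side0c.png",cv2.resize(a[120:340,160:340],None,fx=2.7,fy=2.7,interpolation=cv2.INTER_CUBIC))
cv2.imwrite("pics/top0c.png",cv2.resize(b[110:250,130:360],None,fx=3.4,fy=3.4,interpolation=cv2.INTER_CUBIC))
```

```text
(no output)
```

View pics/side0.png

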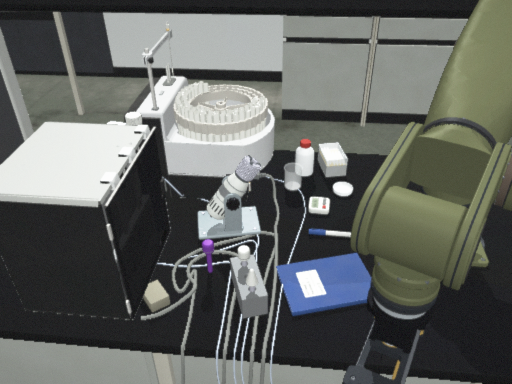

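View pics/top0.png

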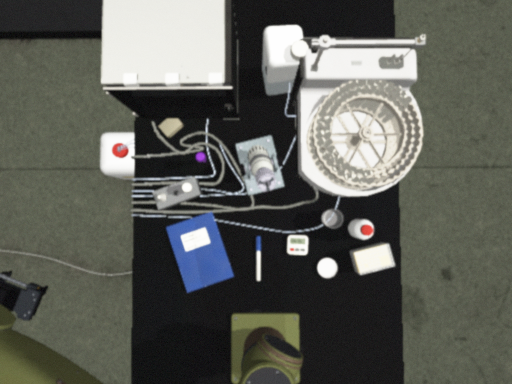

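View pics/side0c.png

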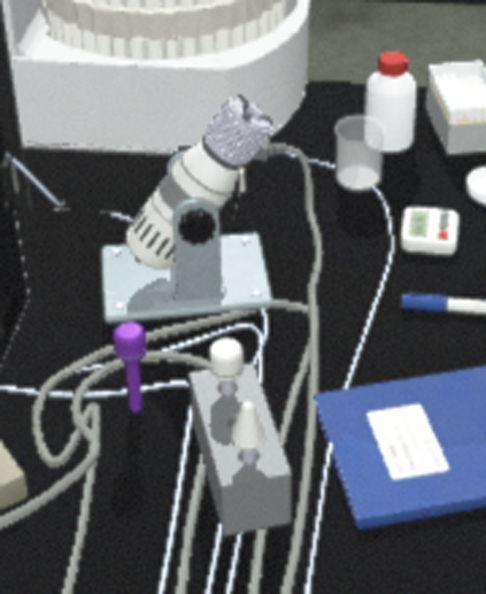

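View pics/top0c.png

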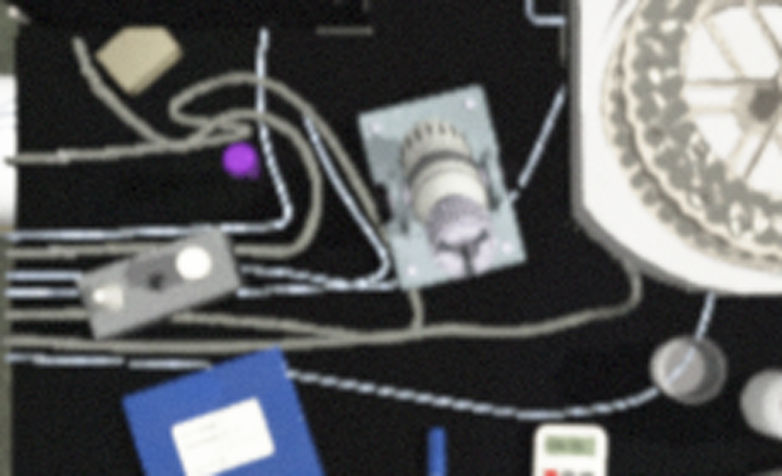

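```bash
cat > h.py <<'E'
import numpy as np, cv2
from workcell import r
def P(n):
    c=r.calibration(n); K=np.array([[c["fx"],0,c["cx"]],[0,c["fy"],c["cy"]],[0,0,1]]); return K@c["world_to_cam"][:3]
PM={n:P(n) for n in("side","top")}
def proj(n,X):
    X=np.atleast_2d(X); h=np.c_[X,np.ones(len(X))]@PM[n].T; return h[:,:2]/h[:,2:]
def atz(n,uv,z):
    A=PM[n]; M=np.c_[A[:,0],A[:,1],-np.array([uv[0],uv[1],1])]; return np.linalg.solve(M,-(A[:,2]*z+A[:,3]))[:2]
def tri(us,ut):
    x=cv2.triangulatePoints(PM["side"],PM["top"],np.array(us,float).reshape(2,1),np.array(ut,float).reshape(2,1))[:,0]; return x[:3]/x[3]
def chuckR(yaw): # yaw deg: horizontal lean dir angle offset from -x
    a=np.radians(35); y=np.radians(yaw); h=-np.array([np.cos(y),np.sin(y),0])
    z=np.array([0,0,1])*np.cos(a)+h*np.sin(a); yy=np.cross(z,[0,0,1.]); yy/=np.linalg.norm(yy); x=np.cross(yy,z); return np.c_[x,yy,z]
def circ(o,R,rad,h,n=60):
    t=np.linspace(0,2*np.pi,n); return o+(R@np.array([rad*np.cos(t),rad*np.sin(t),h+0*t])).T
def toolR(rpy):
    from scipy.spatial.transform import Rotation as Q
    return Q.from_euler("xyz",rpy,degrees=True).as_matrix()
E
python3 - <<'E'
from h import *
us=(243.7,252.2);ut=(186.8,187.1)
print("head tri",tri(us,ut),"side@.102",atz("side",us,.102),"top@.102",atz("top",ut,.102),atz("top",ut,.116))
# plate corners (top crop) 
for p in [(358,118),(485,85),(524,260),(400,292)]:
    print("plate",atz("top",(p[0]/3.4+130,p[1]/3.4+110),.006))
for p in [(97,297),(193,262)]:print("stand",atz("top",(p[0]/3.4+130,p[1]/3.4+110),.1))
for p in [(238,120)]: print("sleeve side",p[0]/2.7+160,p[1]/2.7+120)
us=(238/2.7+160,130/2.7+120); ut=(460/3.4+130,222/3.4+110)
print("sleeve tri",tri(us,ut))
print(toolR(r.state()["tool_rot"]))
a=cv2.imread("pics/side0.png"); b=cv2.imread("pics/top0.png")
cv2.imwrite("pics/sc.png",cv2.resize(a[145:245,190:275],None,fx=5.8,fy=5.8,interpolation=cv2.INTER_CUBIC))
cv2.imwrite("pics/tc.png",cv2.resize(b[130:205,230:290],None,fx=7.8,fy=7.8,interpolation=cv2.INTER_CUBIC))
E
```

```text
head tri [0.48085884 0.22277112 0.10319585] side@.102 [0.47977643 0.22147179] top@.102 [0.48283121 0.22317723] [0.48199827 0.22066069]
plate [0.62079844 0.08949964]
plate [ 0.65090055 -0.02745894]
plate [ 0.48939355 -0.06207505]
plate [0.4605578  0.05123322]
stand [0.45382397 0.30442437]
stand [0.48306885 0.22363889]
sleeve side 248.14814814814815 164.44444444444446
sleeve tri [ 5.00896876e-01 -3.69590965e-04  1.84702956e-01]
[[ 2.33935498e-05  3.62343488e-01  9.32044632e-01]
 [-2.03543278e-05  9.32044632e-01 -3.62343487e-01]
 [-1.00000000e+00 -1.04946416e-05  2.91790907e-05]]
```

View pics/sc.png

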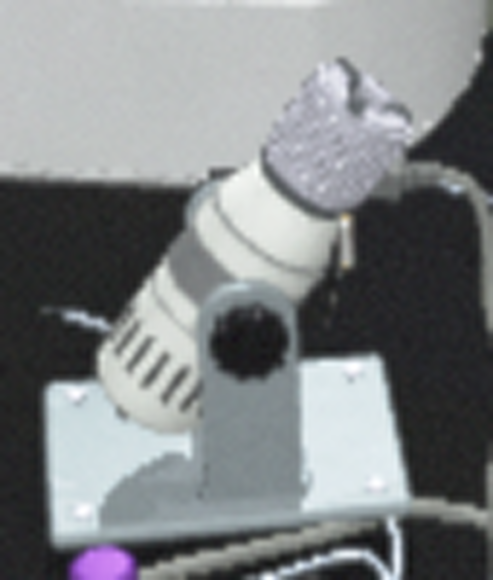

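View pics/tc.png

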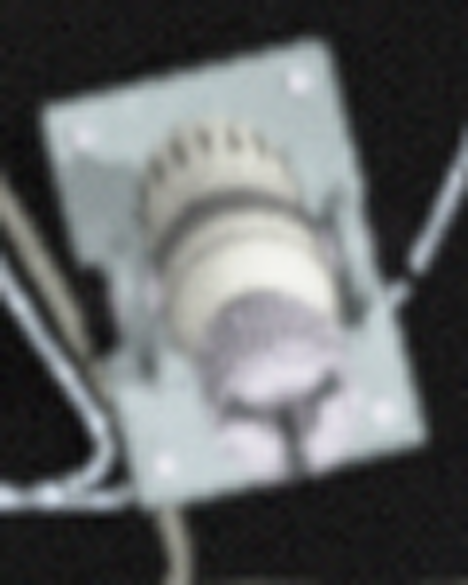

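```bash
cat > ov.py <<'E'
import sys
from h import *
def overlay(tag,nose,yaw,src=("pics/side0.png","pics/top0.png")):
    R=chuckR(yaw)
    for n,f,(y0,y1,x0,x1),s in (("side",src[0],(145,245,190,275),5.8),("top",src[1],(130,205,230,290),7.8)):
        im=cv2.imread(f)[y0:y1,x0:x1]; im=cv2.resize(im,None,fx=s,fy=s,interpolation=cv2.INTER_CUBIC)
        for rad,h,c in((.025,-.002,(0,0,255)),(.025,-.046,(0,255,0)),(.011,0,(255,0,0)),(.0305,-.046,(0,255,255)),(.0305,-.1,(0,255,255))):
            p=(proj(n,circ(nose,R,rad,h))-[x0,y0]+.5)*s
            cv2.polylines(im,[np.int32(p)],True,c,1)
        cv2.imwrite(f"pics/{n}_{tag}.png",im)
        ims=im if n=="side" else np.hstack([ims,cv2.resize(im,(int(im.shape[1]*ims.shape[0]/im.shape[0]),ims.shape[0]))])
    if ims.shape[1]>800: ims=cv2.resize(ims,None,fx=800/ims.shape[1],fy=800/ims.shape[1])
    cv2.imwrite(f"pics/ov_{tag}.png",ims)
E
python3 - <<'E'
from ov import *
overlay("a",np.array([.4875,-.0035,.205]),13)
E
```

```text
(no output)
```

View pics/ov_a.png

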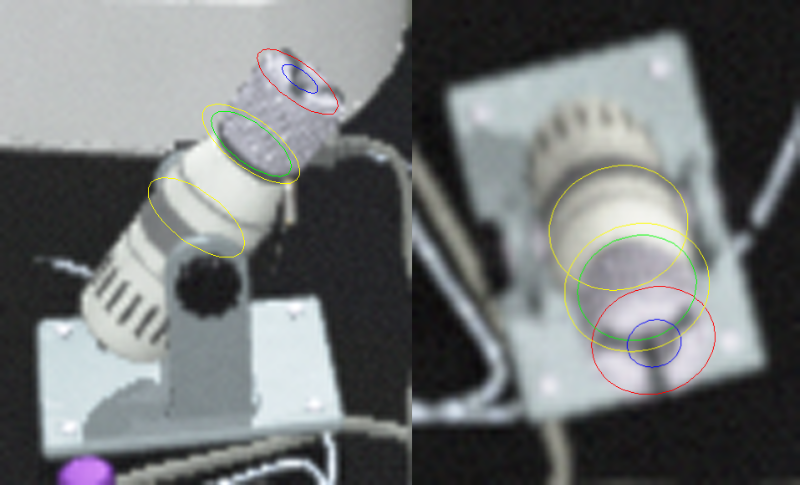

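View pics/top_a.png

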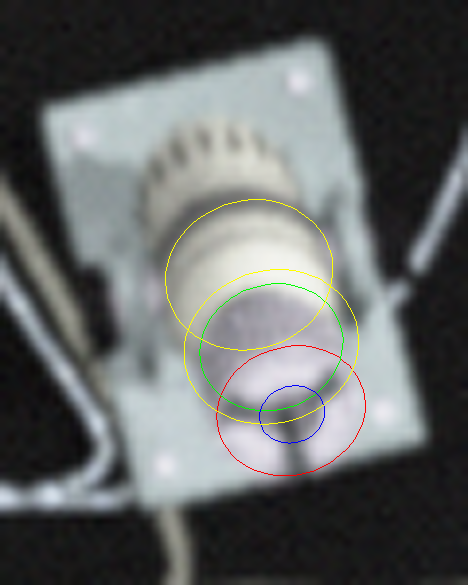

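View pics/side_a.png

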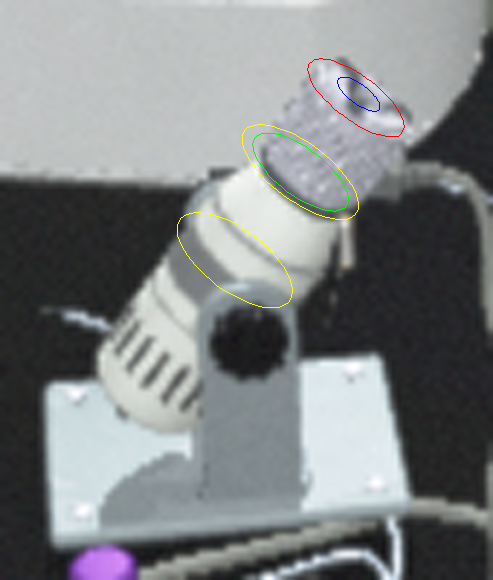

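Run:
```python
from h import *
from scipy.optimize import minimize
ims={"side":cv2.imread("pics/side0.png").astype(float),"top":cv2.imread("pics/top0.png").astype(float)}
roi={"side":(145,200,228,270),"top":(155,200,245,285)}
mask={}
for n,(y0,y1,x0,x1) in roi.items():
    im=cv2.GaussianBlur(ims[n],(0,0),.7)[y0:y1,x0:x1]; g=im[:,:,1]; m=((im[:,:,0]-g>3)&(im[:,:,2]-g>1)&(im.mean(2)>60)).astype(np.uint8)
    m=cv2.morphologyEx(m,cv2.MORPH_CLOSE,np.ones((5,5)))
    k,l,s,c=cv2.connectedComponentsWithStats(m); m=(l==1+s[1:,4].argmax()).astype(np.uint8); mask[n]=m
    v=im.copy(); v[m>0]=[0,0,255]; cv2.imwrite(f"pics/m_{n}.png",cv2.resize(np.hstack([im,v]),None,fx=6,fy=6,interpolation=cv2.INTER_NEAREST))
    print(n,m.sum(),c[1:][s[1:,4].argmax()]+[x0,y0])
def pred(n,nose,yaw,S=8):
    y0,y1,x0,x1=roi[n]; R=chuckR(yaw)
    p=np.vstack([circ(nose,R,.025,-.002),circ(nose,R,.025,-.046),circ(nose,R,.022,.001)])
    q=(proj(n,p)-[x0,y0]+.5)*S; h=cv2.convexHull(q.astype(np.float32))
    im=np.zeros(((y1-y0)*S,(x1-x0)*S),np.uint8); cv2.fillConvexPoly(im,np.int32(h*16),255,shift=4)
    return cv2.resize(im,(x1-x0,y1-y0),interpolation=cv2.INTER_AREA)/255.
def cost(v,only=None,dz=0):
    c=0
    for n in mask:
        if only and n!=only: continue
        c+=np.abs(pred(n,np.array([v[0],v[1],.205]),v[2])-mask[n]).sum()
    return c
for only in(None,"side","top"):
    b=minimize(cost,[.4875,-.0035,13],args=(only,),method="Nelder-Mead",options=dict(initial_simplex=[[.4875,-.0035,13],[.495,-.0035,13],[.4875,.004,13],[.4875,-.0035,20]]))
    print(only,b.x,b.fun)
f=lambda v:cost([v[0],v[1],13.2])
b=minimize(f,[.4875,-.0035],method="Nelder-Mead",options=dict(initial_simplex=[[.4875,-.0035],[.495,-.0035],[.4875,.004]])); print(b.x,b.fun)
```

```text
Traceback (most recent call last):
ValueError: attempt to get argmax of an empty sequence
```

Run:
```python
import cv2
a=cv2.imread("pics/side0.png");b=cv2.imread("pics/top0.png")
print([a[y,x].tolist() for y,x in((160,246),(170,243),(175,250),(185,238),(195,225),(155,200),(165,256))])
print([b[y,x].tolist() for y,x in((172,262),(176,262),(187,262),(186,270),(165,262),(160,262),(195,255))])
```

```text
[[218, 206, 205], [192, 180, 178], [169, 159, 157], [225, 229, 226], [135, 132, 127], [196, 196, 194], [229, 221, 220]]
[[160, 150, 153], [200, 190, 193], [230, 223, 225], [218, 208, 210], [229, 235, 235], [203, 211, 211], [33, 32, 28]]
```

```bash
cat > fit.py <<'E'
from h import *
from scipy.optimize import minimize
ims={"side":cv2.imread("pics/side0.png").astype(float),"top":cv2.imread("pics/top0.png").astype(float)}
roi={"side":(145,200,228,270),"top":(155,200,245,285)}
mask={}
for n,(y0,y1,x0,x1) in roi.items():
    im=cv2.GaussianBlur(ims[n],(0,0),.7)[y0:y1,x0:x1]; g=im[:,:,1]
    m=((im[:,:,0]-g>4)&(im.mean(2)>60)).astype(np.uint8)
    if n=="top": m[:, :]=((im[:,:,2]-g>=0)&(im[:,:,0]-g>3)&(im.mean(2)>70))
    m=cv2.morphologyEx(m,cv2.MORPH_CLOSE,np.ones((5,5)))
    k,l,s,c=cv2.connectedComponentsWithStats(m); m=(l==1+s[1:,4].argmax()).astype(np.uint8); mask[n]=m
    v=im.copy(); v[m>0]=[0,0,255]; cv2.imwrite(f"pics/m_{n}.png",cv2.resize(np.hstack([im,v]),None,fx=6,fy=6,interpolation=cv2.INTER_NEAREST))
    print(n,m.sum(),c[1:][s[1:,4].argmax()]+[x0,y0])
def pred(n,nose,yaw,S=8):
    y0,y1,x0,x1=roi[n]; R=chuckR(yaw)
    p=np.vstack([circ(nose,R,.025,-.002),circ(nose,R,.025,-.046),circ(nose,R,.022,.001)])
    q=(proj(n,p)-[x0,y0]+.5)*S; h=cv2.convexHull(q.astype(np.float32))
    im=np.zeros(((y1-y0)*S,(x1-x0)*S),np.uint8); cv2.fillConvexPoly(im,np.int32(h*16),255,shift=4)
    return cv2.resize(im,(x1-x0,y1-y0),interpolation=cv2.INTER_AREA)/255.
def cost(v,only=None,dz=0):
    c=0
    for n in mask:
        if only and n!=only: continue
        c+=np.abs(pred(n,np.array([v[0],v[1],.205]),v[2])-mask[n]).sum()
    return c
for only in(None,"side","top"):
    b=minimize(cost,[.4875,-.0035,13],args=(only,),method="Nelder-Mead",options=dict(initial_simplex=[[.4875,-.0035,13],[.495,-.0035,13],[.4875,.004,13],[.4875,-.0035,20]]))
    print(only,b.x,b.fun)
f=lambda v:cost([v[0],v[1],13.2])
b=minimize(f,[.4875,-.0035],method="Nelder-Mead",options=dict(initial_simplex=[[.4875,-.0035],[.495,-.0035],[.4875,.004]])); print(b.x,b.fun)
E
python3 fit.py
```

```text
side 455 [247.66153846 168.35164835]
top 342 [265.31578947 179.05847953]
None [ 4.84350281e-01 -2.32006924e-03  1.68123901e+01] 102.69803921568626
side [ 4.83816531e-01 -1.28469050e-03  1.63134039e+01] 30.074509803921572
top [ 4.84402832e-01 -1.54223726e-03  9.47861767e+00] 65.91372549019607
[ 0.48405267 -0.00152012] 100.89803921568627[ WARN:0@0.643] global loadsave.cpp:1063 imwrite_ Unsupported depth image for selected encoder is fallbacked to CV_8U.
```

View pics/m_side.png

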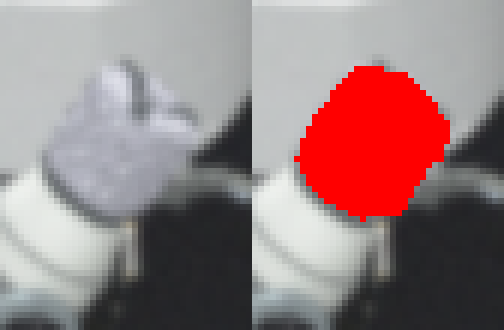

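View pics/m_top.png

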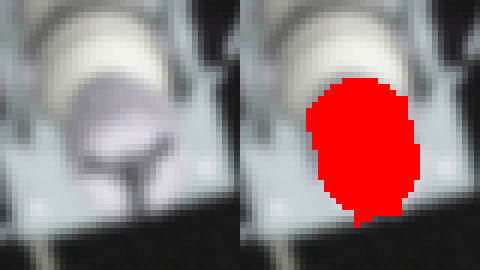

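Run:
```python
from ov import *
overlay("b",np.array([.4845,-.002,.205]),13.2)
```

```text
(no output)
```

View pics/top_b.png

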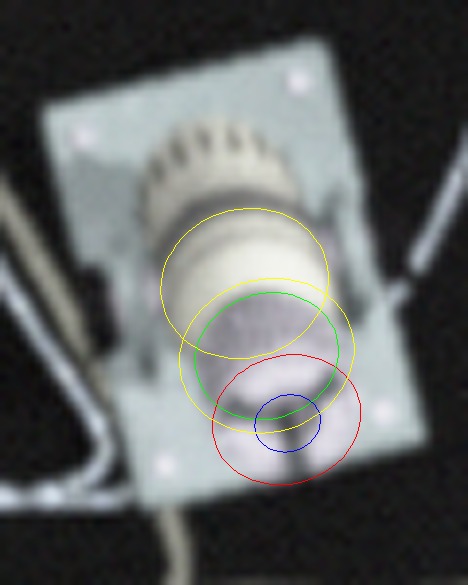

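View pics/side_b.png

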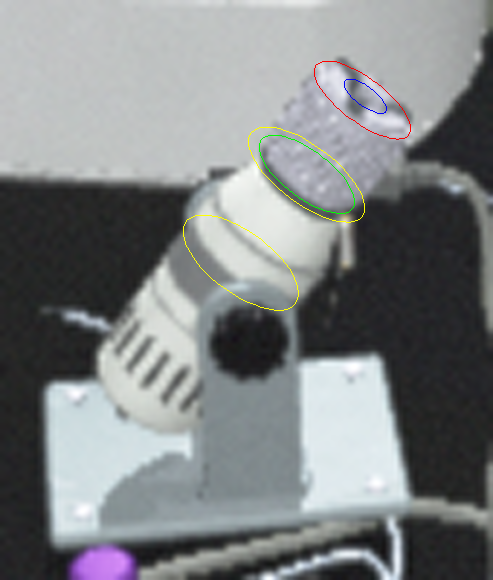

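Request:
jog_arm --plan '[[[110,0,-3.35,4.6,0],[110,0,-3.35,4.6,0],[110,0,-3.35,4.6,0],[110,0,-3.35,4.6,0],[110,0,-3.35,4.6,0],[110,0,-3.35,4.6,0],[110,0,-3.35,4.6,0],[110,0,-3.35,4.6,0],[110,0,0,0,-8.6],[110,0,0,0,-8.6],[110,0,0,0,-8.6],[110,0,0,0,-8.6]]]' --force 15

```text
time: 2.4
tcp_pos: [0.4815, 0.2226, 0.2148]
tool_rot: [14.9, 90.0, 28.3]
wrist_force: [0.1, -0.0, -0.3]
grip_width: 0.569
```

```bash
cat > look.py <<'E'
import sys
from h import *
tag=sys.argv[1]
box={"side":(130,310,190,310),"top":(120,260,140,300)}
if len(sys.argv)>2: box["side"]=eval(sys.argv[2])
out=[]
for n in("side","top"):
    im=r.capture(n)[:,:,::-1].copy(); cv2.imwrite(f"pics/{n}_{tag}.png",im)
    y0,y1,x0,x1=box[n]; c=im[y0:y1,x0:x1]; out.append(cv2.resize(c,(int(560*(x1-x0)/(y1-y0)),560),interpolation=cv2.INTER_CUBIC))
o=np.hstack(out); s=800/o.shape[1]
if s<1:o=cv2.resize(o,None,fx=s,fy=s,interpolation=cv2.INTER_AREA)
cv2.imwrite(f"pics/l_{tag}.png",o)
s=r.state();R=toolR(s["tool_rot"]);print(s["time"],s["tcp_pos"].round(4),"tooly",R[:,1].round(3),"x",R[:,0].round(3),s["wrist_force"].round(1),s["wrist_torque"].round(2),s["grip_width"],"q",s["qpos"].round(1))
E
python3 look.py 1
```

```text
2.5 [0.4815 0.2226 0.2148] tooly [-0.227  0.974  0.   ] x [ 0.  0. -1.] [ 0.4  0.1 -0.6] [ 0.07  0.02 -0.02] 0.5655508608790031 q [ 19.   -8.2 109.7   0.   78.5 -84.1]
```

View pics/l_1.png

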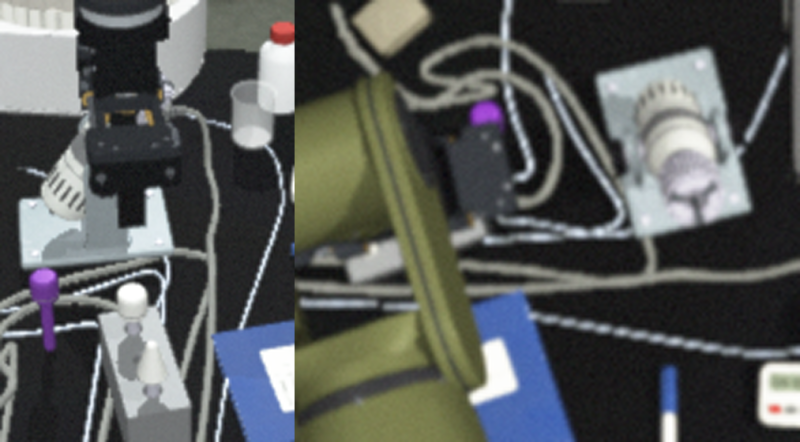

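Request:
jog_arm --plan '[[[110,5,0,0,0],[110,5,0,0,0],[110,2.3,0,0,0],[110,0,0,0,0],[180,0,0,0,0],[180,0,0,0,0],[200,0,0,0,0],[200,0,0,0,0]]]' --force 12

```text
time: 3.5
tcp_pos: [0.4821, 0.223, 0.0928]
tool_rot: [7.9, 89.9, 21.0]
wrist_force: [-0.8, -0.4, 3.1]
grip_width: 0.294
```

```bash
python3 look.py 2
```

```text
3.6 [0.4822 0.223  0.0927] tooly [-0.228  0.974  0.   ] x [ 0.002  0.001 -1.   ] [-0.9  0.1  3.7] [ 0.08 -0.02  0.01] 0.294371325876567 q [ 19.   -1.7 116.    0.   65.6 -84.1]
```

View pics/l_2.png

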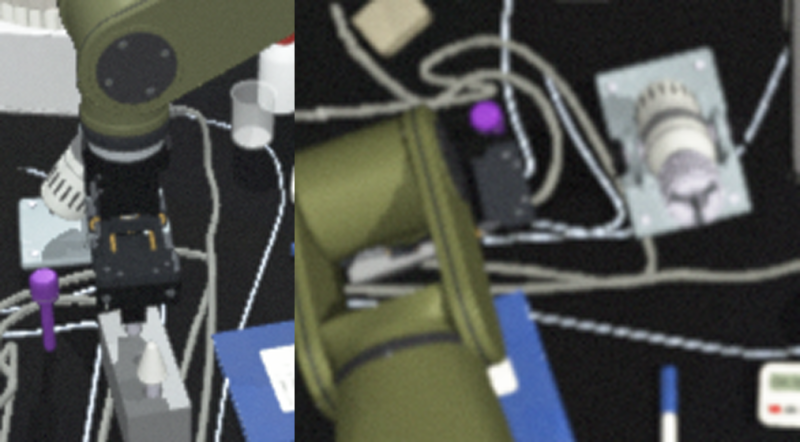

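Request:
jog_arm --plan '[[[210,-3,0,0,0],[210,-5,0,0,0],[210,-5,0,0,0],[210,-5,0,0,0],[210,-4,0,0,0],[210,0,-4,-0.9,0],[210,0,-4,-0.9,0],[210,0,-4,-0.9,0],[210,0,-4,-0.9,0],[210,0,-4,-0.9,0],[210,0,-2,-0.4,0],[210,0,0,0,0]]]' --force 20

```text
time: 5.1
tcp_pos: [0.4834, -0.0037, 0.3108]
tool_rot: [156.5, 89.9, 169.5]
wrist_force: [-0.3, -0.1, -0.8]
grip_width: 0.292
```

```bash
python3 look.py 3 "(90,230,190,300)"; python3 -c "
import cv2
a=cv2.imread('pics/side_3.png')
cv2.imwrite('pics/s3c.png',cv2.resize(a[110:210,200:300],None,fx=6,fy=6,interpolation=cv2.INTER_CUBIC))"
```

```text
5.2 [ 0.4835 -0.0024  0.3111] tooly [-0.227  0.974  0.001] x [-0.001  0.001 -1.   ] [-0.6  0.4 -2.4] [ 0.04  0.   -0.04] 0.2898005483074551 q [  -6.7  -16.9  107.9    0.    89.1 -109.8]
```

View pics/s3c.png

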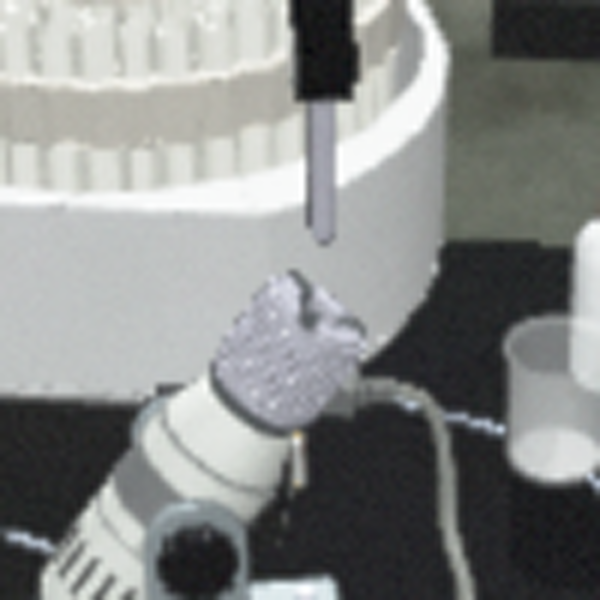

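View pics/l_3.png

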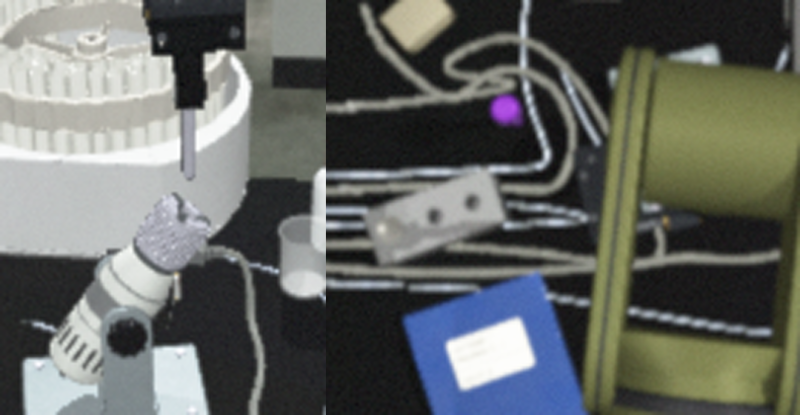

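Run:
```python
from h import *
t=np.array([.4835,-.0024,.3111-.0728]); f=lambda p:((p-[200,110]+.5)*6).round(1)
print("pred tip",f(proj("side",t)),"10mm -x",f(proj("side",t-[.01,0,0])),"z+10",f(proj("side",t+[0,0,.01])),"y+10",f(proj("side",t+[0,.01,0])))
for N in ([.4855,-.002,.205],[.4835,-.002,.205]): print(f(proj("side",np.array(N))))
```

```text
pred tip [[319. 240.]] 10mm -x [[343.2 241.1]] z+10 [[318.6 218.8]] y+10 [[316.1 252.3]]
[[315.6 309.5]]
[[320.3 309.8]]
```

Request:
jog_arm --plan '[[[205,1.2,0,0,0],[205,1.2,0,0,0],[205,0.6,0,0,0],[205,0.4,0,0,0],[205,0,0,0,0]]]' --force 10

```text
time: 5.82
tcp_pos: [0.4837, -0.0026, 0.2774]
tool_rot: [158.6, 90.0, 171.7]
wrist_force: [0.5, 0.0, -1.5]
grip_width: 0.294
```

```bash
python3 look.py 4 "(90,230,190,300)"; python3 -c "
import cv2
a=cv2.imread('pics/side_4.png')
cv2.imwrite('pics/s4c.png',cv2.resize(a[110:210,200:300],None,fx=6,fy=6,interpolation=cv2.INTER_CUBIC))"
```

```text
5.925 [ 0.484  -0.0027  0.278 ] tooly [-0.228  0.974 -0.   ] x [ 0.001 -0.    -1.   ] [ 0.6  0.2 -1. ] [ 0.05  0.06 -0.06] 0.292860373964117 q [  -6.7  -16.4  110.6    0.    85.8 -109.8]
```

View pics/s4c.png

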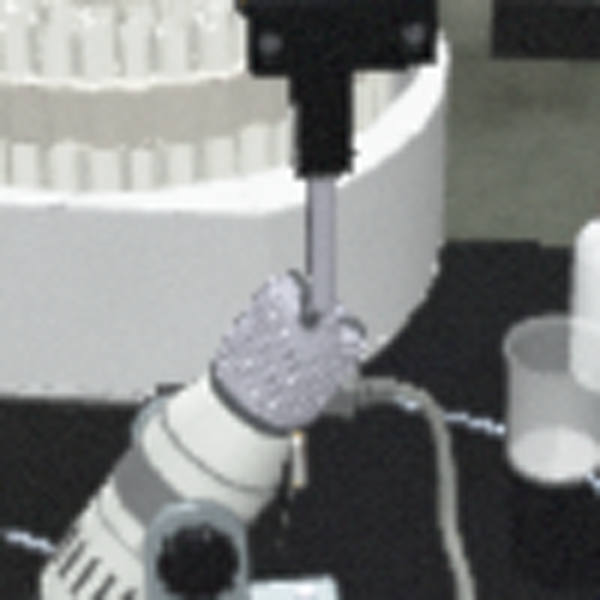

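Request:
jog_arm --plan '[[[205,0.4,0,0,0],[205,0.4,0,0,0],[205,0.2,0,0,0],[205,0,0,0,0]]]'

```text
time: 6.42
tcp_pos: [0.4837, -0.0027, 0.2673]
tool_rot: [154.4, 90.0, 167.5]
wrist_force: [0.4, -0.6, -1.2]
grip_width: 0.293
```

Request:
jog_arm --plan '[[[205,0.3,0,0,0],[205,0.2,0,0,0],[205,0,0,0,0]]]'

```text
time: 6.8
tcp_pos: [0.4841, -0.0027, 0.2629]
tool_rot: [-14.8, 89.9, -1.7]
wrist_force: [0.5, -0.0, -0.8]
grip_width: 0.295
```

Request:
jog_arm --plan '[[[200,0.05,0,-0.8,0],[200,0.1,0,-0.8,0],[200,0.2,0,-0.6,0],[200,0,0,0,0]]]' --force 8

```text
time: 7.3
tcp_pos: [0.4617, -0.0078, 0.2589]
tool_rot: [163.3, 90.0, 176.5]
wrist_force: [0.2, -0.0, -0.0]
grip_width: 0.295
```

```bash
python3 look.py 5 "(90,230,190,300)"; python3 -c "
import cv2
a=cv2.imread('pics/side_5.png')
cv2.imwrite('pics/s5c.png',cv2.resize(a[110:210,200:300],None,fx=6,fy=6,interpolation=cv2.INTER_CUBIC))"
```

```text
7.4 [ 0.462  -0.0078  0.2588] tooly [-0.227  0.974  0.   ] x [-0.001 -0.    -1.   ] [-0.8 -0.5 -0.7] [ 0.07 -0.03 -0.01] 0.29120033066840373 q [  -7.6  -19.   114.4   -0.    84.6 -110.8]
```

View pics/s5c.png

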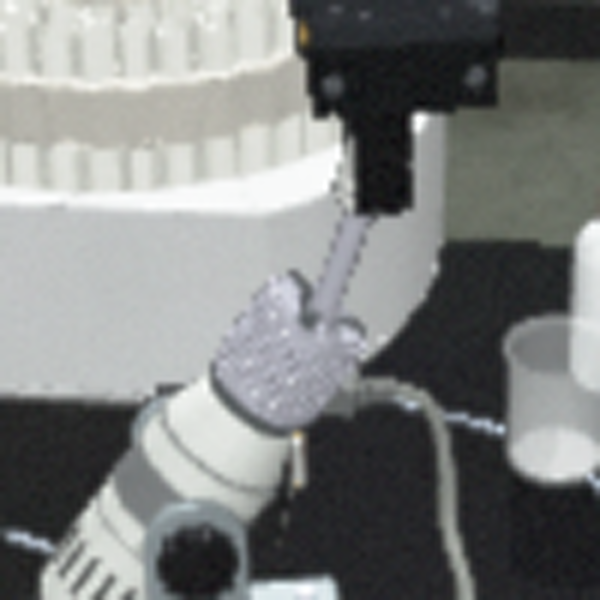

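Works: the shank pivots in the grip and now leans about 20° into the chuck opening (shank from pixel (360,215) to (325,310)). I'll continue.

Request:
jog_arm --plan '[[[200,0.25,0,-0.6,0],[200,0.3,0,-0.5,0],[200,0.35,0,-0.5,0],[200,0.4,0,0.27,0],[200,0,0,0,0]]]'

```text
time: 8.02
tcp_pos: [0.4493, -0.0107, 0.2454]
tool_rot: [156.0, 89.9, 169.1]
wrist_force: [0.6, 0.4, -1.5]
grip_width: 0.294
```

```bash
python3 look.py 6 "(90,230,190,300)"; python3 -c "
import cv2
a=cv2.imread('pics/side_6.png')
cv2.imwrite('pics/s6c.png',cv2.resize(a[110:210,200:300],None,fx=6,fy=6,interpolation=cv2.INTER_CUBIC))"
```

```text
8.125 [ 0.4493 -0.0107  0.2458] tooly [-0.228  0.974  0.   ] x [-0.001  0.    -1.   ] [ 0.9 -0.9 -1.6] [ 0.05 -0.11 -0.04] 0.29041966458857177 q [  -8.2  -20.5  116.7   -0.    83.8 -111.4]
```

View pics/s6c.png

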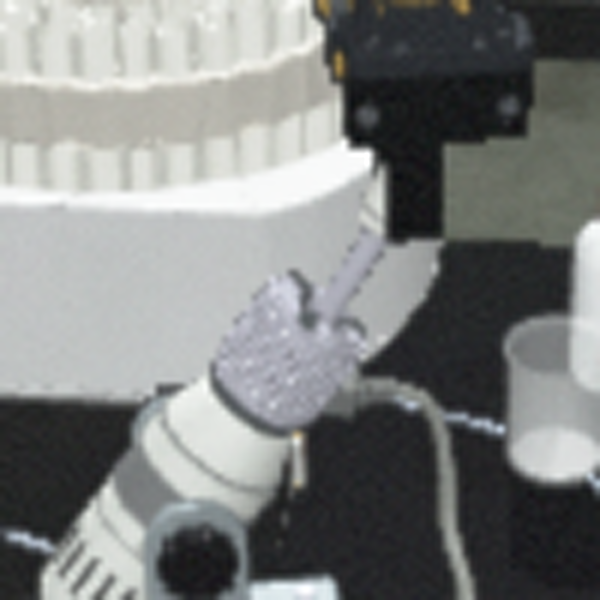

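Request:
jog_arm --plan '[[[200,0.41,0,0.29,0],[200,0.41,0,0.29,0],[200,0.41,0,0.29,0],[200,0.41,0,0.29,0],[200,0.41,0,0.29,0],[200,0,0,0,0]]]'

```text
time: 8.88
tcp_pos: [0.4636, -0.0073, 0.2249]
tool_rot: [140.2, 90.0, 153.3]
wrist_force: [1.3, -0.2, -2.2]
grip_width: 0.29
```

Request:
jog_arm --plan '[[[200,0.41,0,0.29,0],[200,0.41,0,0.29,0],[200,0.41,0,0.29,0],[200,0,0,0,0]]]'

```text
time: 9.38
tcp_pos: [0.4721, -0.0054, 0.2127]
tool_rot: [144.1, 90.0, 157.3]
wrist_force: [1.3, -0.0, -0.9]
grip_width: 0.293
```

```bash
python3 look.py 7 "(90,230,190,300)"; python3 -c "
import cv2
a=cv2.imread('pics/side_7.png')
cv2.imwrite('pics/s7c.png',cv2.resize(a[110:210,200:300],None,fx=6,fy=6,interpolation=cv2.INTER_CUBIC))"
```

```text
9.475 [ 0.472  -0.0054  0.2131] tooly [-0.228  0.974  0.   ] x [-0.  0. -1.] [ 0.9  0.1 -1.4] [ 0.14 -0.2   0.03] 0.28888976021031515 q [  -7.2  -16.2  116.6    0.    79.6 -110.3]
```

View pics/s7c.png

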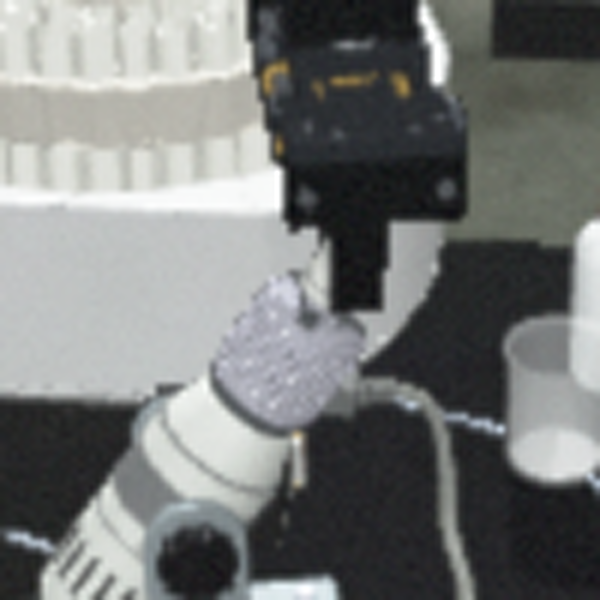

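Request:
jog_arm --plan '[[[200,0.2,0,0.14,0],[200,0.2,0,0.14,0],[200,0,0,0,0]]]'

```text
time: 9.85
tcp_pos: [0.4741, -0.0052, 0.211]
tool_rot: [-161.1, 89.9, -148.0]
wrist_force: [-6.8, -1.7, 8.4]
grip_width: 0.293
```

Request:
jog_arm --plan '[[[110,0,0,0,0],[110,0,0,0,0],[110,-2,0,0,0],[110,-4,0,0,0],[110,-3,0,-5,0],[110,0,0,-5,0],[110,0,0,0,0]]]'

```text
time: 10.72
tcp_pos: [0.3763, -0.028, 0.3018]
tool_rot: [-26.5, 89.7, -13.4]
wrist_force: [0.0, 0.7, -1.0]
grip_width: 0.567
```

```bash
python3 look.py 8 "(90,230,190,300)"; python3 -c "
import cv2
a=cv2.imread('pics/side_8.png')
cv2.imwrite('pics/s8c.png',cv2.resize(a[110:210,200:300],None,fx=6,fy=6,interpolation=cv2.INTER_CUBIC))"
```

```text
10.825 [ 0.3777 -0.0277  0.3006] tooly [-0.227  0.974 -0.001] x [ 0.003 -0.    -1.   ] [ 0.7 -0.9 -0.4] [ 0.04  0.   -0.01] 0.5703771217123949 q [ -12.3  -32.1  119.4    0.    92.5 -115.5]
```

View pics/s8c.png

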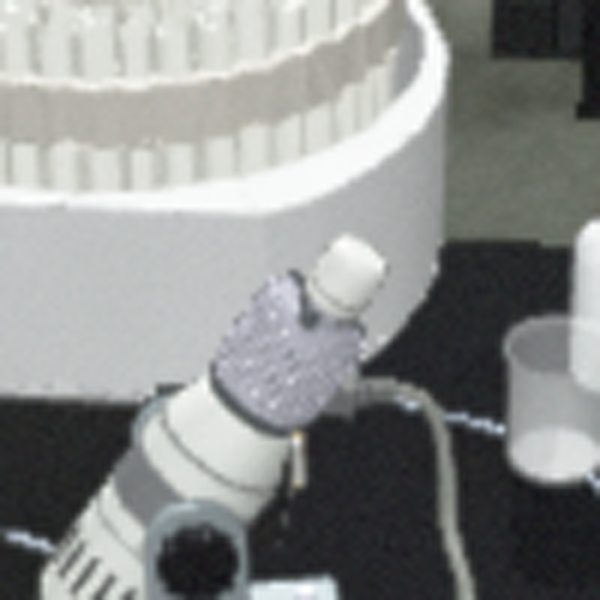

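View pics/l_8.png

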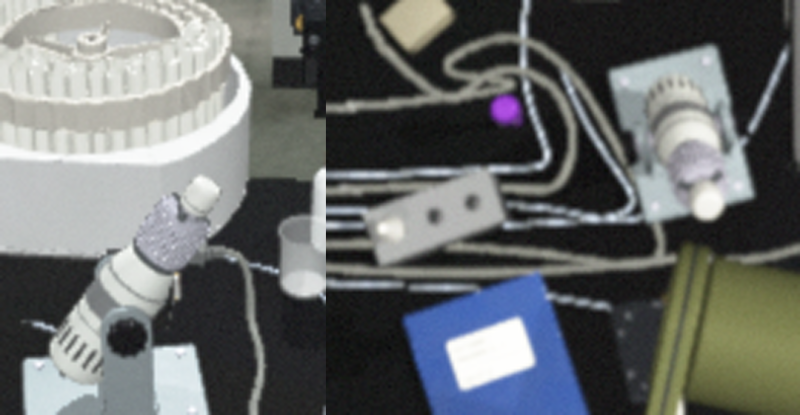

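Run:
```python
from h import *
N=np.array([.4855,-.002,.205]);R=chuckR(13.2)
out=[]
for n,(y0,y1,x0,x1),s in (("side",(140,190,225,275),8),("top",(155,205,240,290),8)):
    im=cv2.imread(f"pics/{n}_8.png")[y0:y1,x0:x1]; im=cv2.resize(im,None,fx=s,fy=s,interpolation=cv2.INTER_CUBIC)
    for rad,h,c in((.014,.032,(0,0,255)),(.014,.004,(0,160,0)),(.025,-.002,(255,0,0)),(.025,-.046,(255,0,0))):
        cv2.polylines(im,[np.int32((proj(n,circ(N,R,rad,h))-[x0,y0]+.5)*s)],True,c,1)
    out.append(im)
cv2.imwrite("pics/ov8.png",np.hstack(out))
```

```text
(no output)
```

View pics/ov8.png

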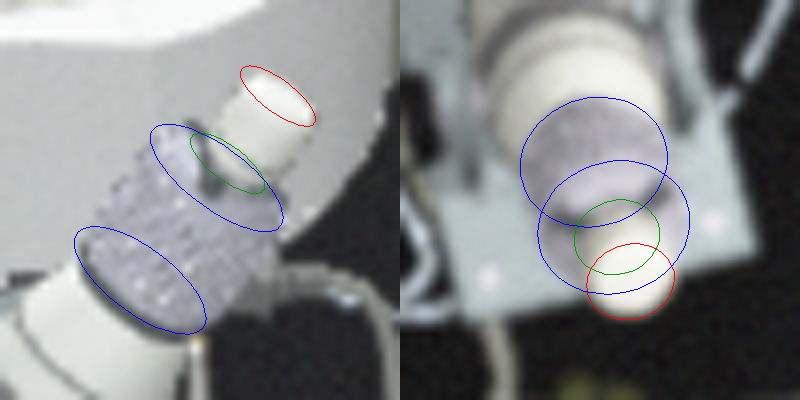

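Request:
jog_arm --plan '[[[255,0,0,4,0],[255,1,0,3.6,0],[255,3,0,0,0],[255,2,0,0,0],[255,0.41,0,0.29,0],[255,0.21,0,0.14,0],[255,0,0,0,0]]]'

```text
time: 11.7
tcp_pos: [0.4561, -0.0094, 0.2342]
tool_rot: [-20.4, 89.9, -7.3]
wrist_force: [0.1, -0.8, 0.2]
grip_width: 0.001
```

Request:
jog_arm --plan '[[[255,0.16,0,0.11,0],[255,0.16,0,0.11,0],[255,0.08,0,0.06,0],[255,0,0,0,0]]]'

```text
time: 12.2
tcp_pos: [0.4583, -0.0091, 0.2313]
tool_rot: [-84.0, 89.9, -70.8]
wrist_force: [-5.8, -2.2, 7.8]
grip_width: 0.006
```

Request:
jog_arm --plan '[[[255,0.16,0,0.11,0],[255,0.08,0,0.06,0],[255,0,0,0,0]]]'

```text
time: 12.58
tcp_pos: [0.4596, -0.0094, 0.2312]
tool_rot: [-104.4, 89.8, -91.2]
wrist_force: [-11.8, -2.6, 16.4]
grip_width: 0.005
```

Request:
jog_arm --plan '[[[255,-3,0,-1,0],[50,-4,0,1,0],[50,0,0.1,3.3,0],[50,0,0,0,-10],[50,0,0,0,-10],[50,0,0,0,0],[50,0,0,0,0]]]' --force 40

```text
time: 13.45
tcp_pos: [0.4918, 0.0002, 0.2968]
tool_rot: [-39.4, 90.0, -6.3]
wrist_force: [-0.4, -0.7, 0.3]
grip_width: 0.575
```

```bash
python3 look.py 9 "(90,230,190,300)"; python3 -c "
import cv2
a=cv2.imread('pics/side_9.png')
cv2.imwrite('pics/s9c.png',cv2.resize(a[90:190,200:300],None,fx=6,fy=6,interpolation=cv2.INTER_CUBIC))"
```

```text
13.55 [4.918e-01 2.000e-04 2.968e-01] tooly [-0.546  0.838 -0.   ] x [ 0.  0. -1.] [ 0.3 -0.3  0.4] [ 0.07 -0.01 -0.01] 0.6623027664638381 q [  -6.2  -15.6  108.2    0.    87.4 -129.3]
```

View pics/s9c.png

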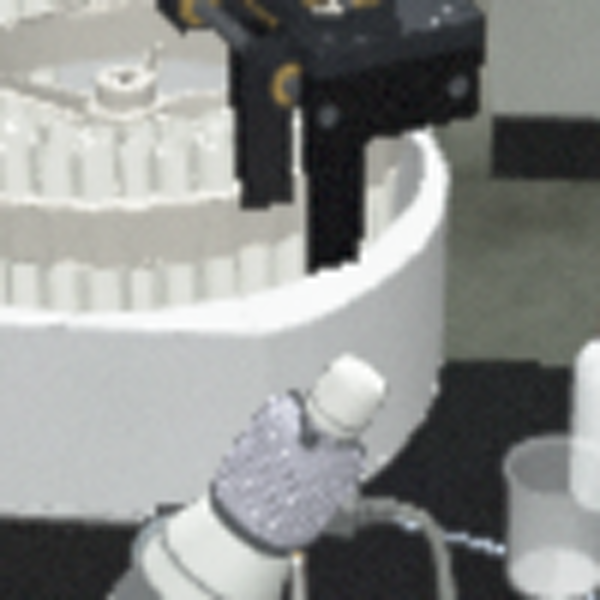

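Request:
jog_arm --plan '[[[50,0,0,0,0],[50,5,0,0,0],[50,5,0,0,0],[50,2.4,0,0,0],[50,0,0,0,0],[160,0,0,0,0],[160,0,0,0,0],[160,0,0,0,0]]]' --force 35

```text
time: 14.55
tcp_pos: [0.4938, -0.0012, 0.1746]
tool_rot: [-64.5, 89.6, -31.3]
wrist_force: [2.9, -3.8, -0.1]
grip_width: 0.559
```

```bash
python3 look.py 10 "(90,230,190,300)"; python3 -c "
import cv2
a=cv2.imread('pics/side_10.png')
cv2.imwrite('pics/s10c.png',cv2.resize(a[90:190,200:300],None,fx=6,fy=6,interpolation=cv2.INTER_CUBIC))"
```

```text
14.65 [ 0.4938 -0.0011  0.1746] tooly [-0.546  0.838 -0.006] x [ 0.006 -0.003 -1.   ] [ 3.5 -4.3 -0.6] [-0.99 -0.8  -0.22] 0.5559697516493907 q [  -6.3  -11.8  116.7   -0.2   74.7 -129.3]
```

View pics/s10c.png

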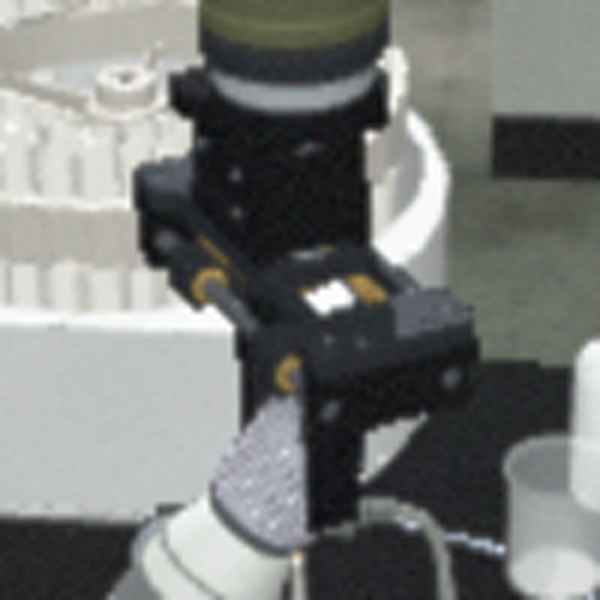

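Request:
jog_arm --plan '[[[160,0,0,0,6],[160,0,0,0,7],[160,0,0,0,7]]]'

```text
time: 15.02
tcp_pos: [0.4927, -0.0007, 0.1747]
tool_rot: [-54.8, 89.8, -41.8]
wrist_force: [-0.4, -6.5, 2.9]
grip_width: 0.516
```

Request:
jog_arm --plan '[[[160,0,0,0,7],[160,0,0,0,7],[160,0,0,0,6],[160,0,0,0,0]]]'

```text
time: 15.52
tcp_pos: [0.4911, 0.0003, 0.1755]
tool_rot: [168.3, 89.9, 161.5]
wrist_force: [-9.8, -4.1, 11.3]
grip_width: 0.555
```

```bash
python3 look.py 11 "(90,230,190,300)"; python3 -c "
import cv2
a=cv2.imread('pics/side_11.png')
cv2.imwrite('pics/s11c.png',cv2.resize(a[90:190,200:300],None,fx=6,fy=6,interpolation=cv2.INTER_CUBIC))"
```

```text
15.625 [4.911e-01 3.000e-04 1.755e-01] tooly [0.118 0.993 0.   ] x [-0.002  0.001 -1.   ] [-8.9 -3.3 10.9] [0.84 1.45 0.65] 0.5584237141175246 q [ -6.3 -11.9 116.7   0.   75.3 -89.5]
```

View pics/s11c.png

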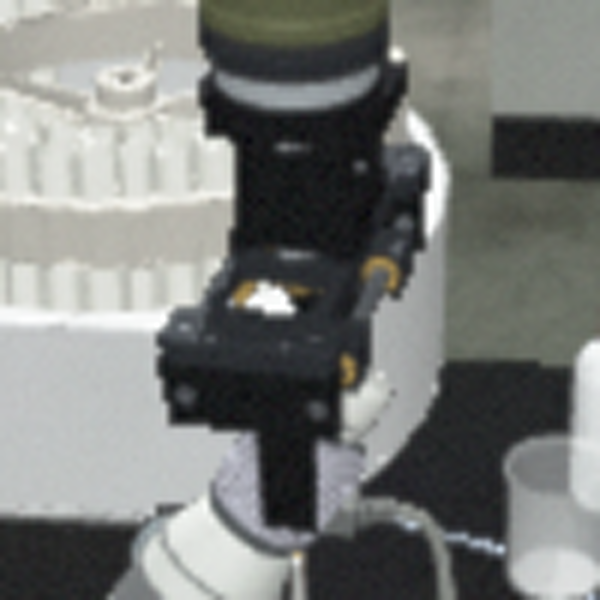

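Request:
jog_arm --plan '[[[70,0,0,0,0],[70,0,0,0,0],[70,0,0,0,-10],[70,0,0,0,-10],[70,0,0,0,-10],[70,0,0,0,-10],[70,0,0,0,0],[160,0,0,0,0],[160,0,0,0,0],[160,0,0,0,0]]]'

```text
time: 16.88
tcp_pos: [0.4934, -0.0018, 0.1727]
tool_rot: [-80.2, 89.6, -47.2]
wrist_force: [5.4, -5.8, -3.8]
grip_width: 0.568
```

```bash
python3 look.py 12 "(90,230,190,300)"; python3 -c "
import cv2
o=[]
for k in (10,12):
    a=cv2.imread('pics/side_%d.png'%k); o.append(cv2.resize(a[140:200,225:275],None,fx=8,fy=8,interpolation=cv2.INTER_CUBIC))
cv2.imwrite('pics/s12c.png',cv2.hconcat(o))"
```

```text
16.975 [ 0.4934 -0.0018  0.1727] tooly [-0.545  0.838 -0.006] x [ 0.004 -0.005 -1.   ] [ 5.9 -6.1 -3.7] [-1.28 -1.14 -0.13] 0.5707484509391835 q [  -6.3  -11.7  116.8   -0.2   74.5 -129.3]
```

View pics/s12c.png

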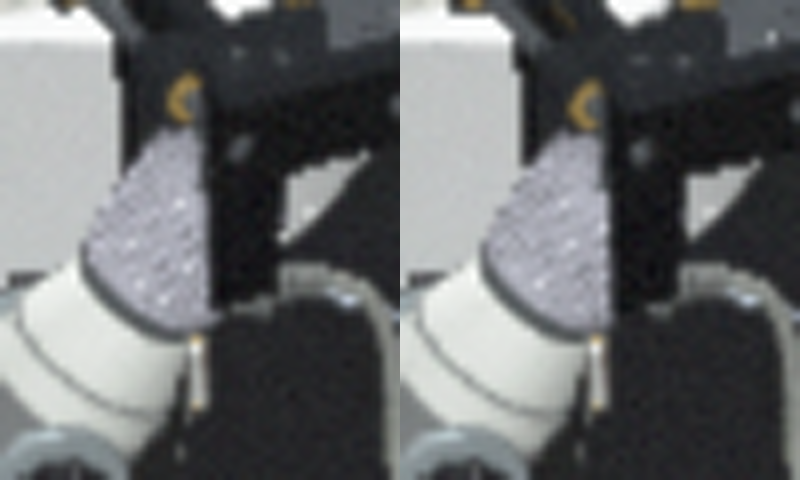

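Request:
jog_arm --plan '[[[160,0,0,0,7],[160,0,0,0,7],[160,0,0,0,7],[160,0,0,0,7],[160,0,0,0,7],[160,0,0,0,7],[160,0,0,0,0]]]'

```text
time: 17.85
tcp_pos: [0.4915, 0.0009, 0.1738]
tool_rot: [124.7, 89.9, 115.8]
wrist_force: [-4.3, -0.8, 5.1]
grip_width: 0.569
```

Request:
jog_arm --plan '[[[70,0,0,0,0],[70,0,0,0,0],[70,-3,0,0,0],[70,-5,0,0,-10],[70,-3,0,-5,-10],[70,0,0,-6,-10],[70,0,0,0,-10],[70,0,0,0,0]]]'

```text
time: 18.85
tcp_pos: [0.3826, -0.0125, 0.2829]
tool_rot: [-46.1, 89.9, -15.1]
wrist_force: [0.0, -0.9, -0.0]
grip_width: 0.724
```

```bash
python3 look.py 13 "(90,230,190,300)"; python3 -c "
import cv2
o=[]
for k in (8,13):
    a=cv2.imread('pics/side_%d.png'%k); b=cv2.imread('pics/top_%d.png'%k)
    o.append(cv2.vconcat([cv2.resize(a[140:190,225:275],None,fx=6,fy=6,interpolation=cv2.INTER_CUBIC),cv2.resize(b[160:205,240:290],(300,290),interpolation=cv2.INTER_CUBIC)]))
cv2.imwrite('pics/s13c.png',cv2.hconcat(o))"
```

```text
18.95 [ 0.3832 -0.0124  0.2826] tooly [-0.515  0.857  0.   ] x [-0.  0. -1.] [ 0.1 -0.3  0.1] [0.09 0.06 0.04] 0.7221946051695437 q [  -9.9  -31.1  120.5   -0.    90.6 -130.9]
```

View pics/s13c.png

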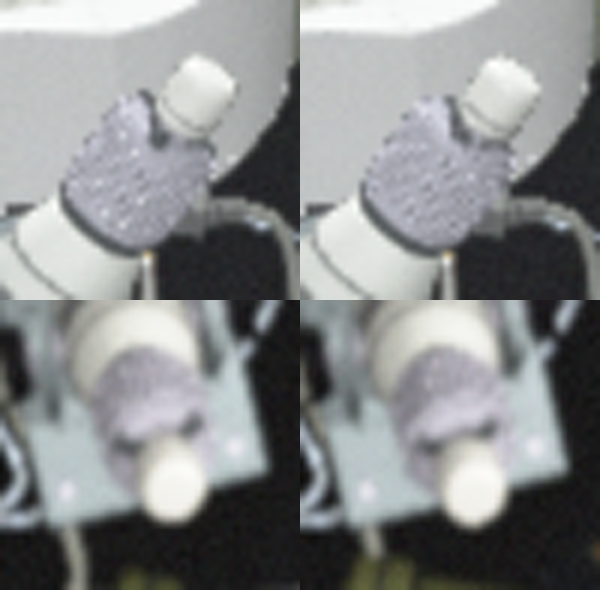

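Request:
jog_arm --plan '[[[60,0,-2.3,5,0],[60,0,-2.3,4.9,0],[60,0,0,0,-4],[60,5,0,0,0],[60,4,0,0,0],[60,1.9,0,0,0],[60,0,0,0,0],[160,0,0,0,0],[160,0,0,0,0],[160,0,0,0,0]]]' --force 40

```text
time: 20.2
tcp_pos: [0.4934, -0.0014, 0.1758]
tool_rot: [-56.5, 89.6, -21.3]
wrist_force: [2.9, -2.9, 0.8]
grip_width: 0.556
```

Request:
jog_arm --plan '[[[160,0,0,0,7],[160,0,0,0,7],[160,0,0,0,7],[160,0,0,0,7]]]'

```text
time: 20.7
tcp_pos: [0.4926, -0.0006, 0.1756]
tool_rot: [-3.4, 89.8, 3.8]
wrist_force: [4.7, -5.5, 0.8]
grip_width: 0.519
```

Request:
jog_arm --plan '[[[160,0,0,0,7],[160,0,0,0,7],[160,0,0,0,0]]]'

```text
time: 21.08
tcp_pos: [0.4901, 0.0002, 0.1767]
tool_rot: [155.8, 89.7, 149.0]
wrist_force: [-12.1, -3.6, 14.7]
grip_width: 0.551
```

```bash
python3 look.py 14 "(90,230,190,300)"
```

```text
21.175 [4.901e-01 1.000e-04 1.767e-01] tooly [0.117 0.993 0.002] x [-0.004  0.002 -1.   ] [-13.4  -2.7  13.9] [1.44 1.91 0.98] 0.550579635729955 q [-6.300e+00 -1.200e+01  1.167e+02  1.000e-01  7.550e+01 -8.960e+01]
```

Request:
jog_arm --plan '[[[70,0,0,0,0],[70,0,0,0,0],[70,0,0,0,-10],[70,0,0,0,-10],[70,0,0,0,-10],[70,0,0,0,-10],[70,0,0,0,0],[160,0,0,0,0],[160,0,0,0,0],[160,0,0,0,0]]]'

```text
time: 22.42
tcp_pos: [0.4927, -0.0021, 0.1737]
tool_rot: [-79.7, 89.7, -46.6]
wrist_force: [4.2, -3.3, -3.1]
grip_width: 0.562
```

Request:
jog_arm --plan '[[[160,0,0,0,7],[160,0,0,0,7],[160,0,0,0,7]]]'

```text
time: 22.8
tcp_pos: [0.4908, -0.0011, 0.174]
tool_rot: [-165.4, 89.9, -153.5]
wrist_force: [2.2, -3.6, -0.9]
grip_width: 0.53
```

Request:
jog_arm --plan '[[[160,0,0,0,7],[160,0,0,0,7],[160,0,0,0,7],[160,0,0,0,0]]]'

```text
time: 23.3
tcp_pos: [0.4911, 0.0008, 0.1748]
tool_rot: [121.7, 89.8, 112.8]
wrist_force: [-4.7, 1.0, 5.3]
grip_width: 0.564
```

Request:
jog_arm --plan '[[[70,0,0,0,0],[70,0,0,0,0],[70,-5,0,0,0],[70,-6,0,0,0],[70,0,-0.5,-5,0],[70,0,-0.5,-6,0],[70,0,0,0,0]]]'

```text
time: 24.18
tcp_pos: [0.3789, 0.0066, 0.284]
tool_rot: [-5.9, 89.8, -14.8]
wrist_force: [0.5, -0.1, 0.3]
grip_width: 0.725
```

```bash
python3 look.py 15 "(90,230,190,300)"; python3 -c "
import cv2
o=[]
for k in (13,15):
    a=cv2.imread('pics/side_%d.png'%k); b=cv2.imread('pics/top_%d.png'%k)
    o.append(cv2.vconcat([cv2.resize(a[140:190,225:275],None,fx=6,fy=6,interpolation=cv2.INTER_CUBIC),cv2.resize(b[160:205,240:290],(300,290),interpolation=cv2.INTER_CUBIC)]))
cv2.imwrite('pics/s15c.png',cv2.hconcat(o))"
```

```text
24.275 [0.3812 0.0063 0.2839] tooly [ 0.154  0.988 -0.   ] x [ 0.002 -0.    -1.   ] [ 0.5 -1.   1.2] [ 0.04 -0.03 -0.06] 0.7252246236409677 q [ -7.1 -31.6 120.6  -0.   90.8 -88.2]
```

View pics/s15c.png

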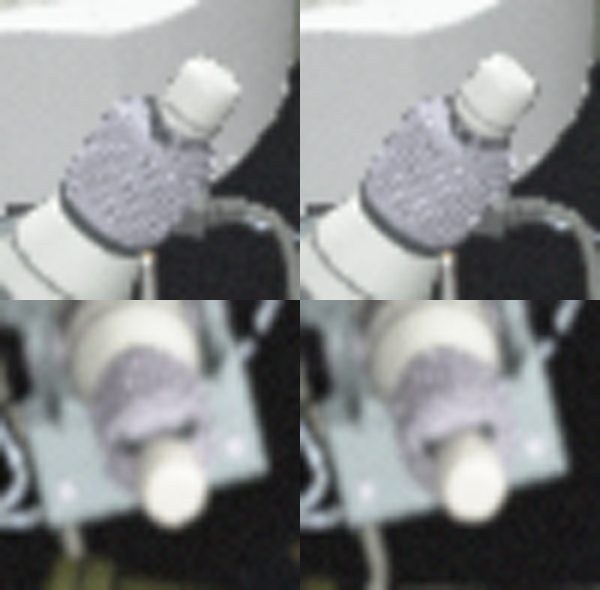

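Run:
```python
from h import *
N=np.array([.484,-.002,.205]);R=chuckR(13.2)
for n,(y0,y1,x0,x1) in (("side",(143,168,246,270)),("top",(177,200,258,282))):
    ref=None
    for k in (8,13,15):
        im=cv2.imread(f"pics/{n}_{k}.png").astype(float); g=cv2.GaussianBlur(im.mean(2)-(3*(im[:,:,0]-im[:,:,1]).clip(0)),(0,0),.6)[y0:y1,x0:x1]
        if ref is None: ref=g
        M=np.eye(2,3,dtype=np.float32)
        cc,M=cv2.findTransformECC(ref.astype(np.float32),g.astype(np.float32),M,cv2.MOTION_EUCLIDEAN,(3,300,1e-6))
        c=np.array([ (x1-x0)/2,(y1-y0)/2]); print(n,k,(M[:,:2]@c+M[:,2]-c).round(2),"rot",np.degrees(np.arctan2(M[1,0],M[0,0])).round(2),cc)
    p0=proj(n,N+R[:,2]*.02)[0]
    for nm,v in(("axis1mm",R[:,2]),("x1mm",R[:,0]),("y1mm",R[:,1])): print(nm,(proj(n,N+R[:,2]*.02+v*.001)[0]-p0).round(2))
out=[]
for k in (8,15):
  for n,(y0,y1,x0,x1),s in (("side",(140,180,235,275),10),):
    im=cv2.imread(f"pics/{n}_{k}.png")[y0:y1,x0:x1]; im=cv2.resize(im,None,fx=s,fy=s,interpolation=cv2.INTER_CUBIC)
    for rad,h,c in((.014,.032,(0,0,255)),(.014,.004,(0,160,0)),(.025,-.002,(255,0,0))):
        cv2.polylines(im,[np.int32((proj(n,circ(N,R,rad,h))-[x0,y0]+.5)*s)],True,c,1)
    out.append(im)
cv2.imwrite("pics/ov15.png",np.hstack(out))
```

```text
side 8 [0. 0.] rot 0.0 0.9999999438450631
side 13 [0.4  0.13] rot 0.48 0.9442394451155012
side 15 [-0.01 -0.19] rot -2.3 0.9711506669075294
axis1mm [ 0.22 -0.3 ]
x1mm [-0.33 -0.17]
y1mm [0.05 0.2 ]
top 8 [-0. -0.] rot 0.0 1.0000000429964655
top 13 [0.09 0.31] rot -0.76 0.9971369344519252
top 15 [ 0.04 -0.06] rot -0.28 0.9971155008517804
axis1mm [0.06 0.2 ]
x1mm [-0.07 -0.32]
y1mm [-0.38  0.09]
```

View pics/ov15.png

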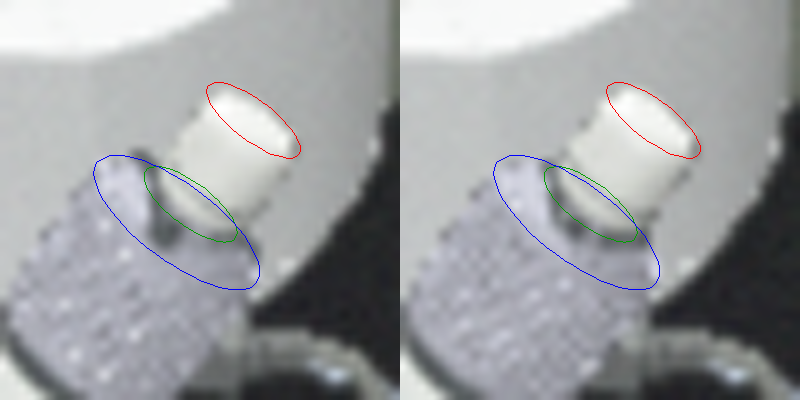

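Request:
jog_arm --plan '[[[60,0,0.5,5.5,0],[60,0,0.5,5.5,0],[60,0,0,0,-10],[60,2,0,0,-10],[60,3,0,0,-10],[60,4,0,0,-10],[60,2,0,0,-2],[60,0,0,0,0],[160,0,0,0,0],[160,0,0,0,0],[160,0,0,0,0]]]' --force 50

```text
time: 25.65
tcp_pos: [0.4932, -0.0014, 0.1756]
tool_rot: [-55.9, 89.7, -22.8]
wrist_force: [2.0, -2.4, 0.2]
grip_width: 0.549
```

Request:
jog_arm --plan '[[[160,0,0,0,7],[160,0,0,0,7],[160,0,0,0,7]]]'

```text
time: 26.02
tcp_pos: [0.4914, -0.001, 0.176]
tool_rot: [-99.1, 89.9, -87.0]
wrist_force: [-5.2, -5.1, 7.8]
grip_width: 0.516
```

```bash
python3 -c "
from h import *
s=r.state();print(s['wrist_force'],s['wrist_torque'],s['grip_width'])"
```

```text
[-5.15489387 -5.09625987  7.7632404 ] [0.40084381 0.88704164 1.3366965 ] 0.5157539269080941
```

Request:
jog_arm --plan '[[[160,0,0,0,7],[160,0,0,0,7],[160,0,0,0,7],[160,0,0,0,0]]]'

```text
time: 26.52
tcp_pos: [0.488, 0.0004, 0.1771]
tool_rot: [175.2, 89.4, 166.5]
wrist_force: [-20.9, -0.7, 20.6]
grip_width: 0.553
```

```bash
python3 -c "
from h import *
s=r.state();print(s['wrist_force'],s['wrist_torque'],s['grip_width'])"
```

```text
[-20.93650628  -0.66075562  20.609749  ] [1.40460086 3.59184317 1.40729075] 0.5529252625997949
```

Request:
jog_arm --plan '[[[70,0,0,0,0],[70,0,0,0,0],[70,-5,0,0,0],[70,-6,0,0,0],[200,0,-0.5,-5,0],[255,0,-0.5,-6,0],[255,0,0,0,0]]]'

```text
time: 27.4
tcp_pos: [0.3791, 0.0067, 0.2844]
tool_rot: [2.4, 89.8, -6.4]
wrist_force: [0.4, -0.8, -0.0]
grip_width: 0.468
```

```bash
python3 look.py 16 "(90,230,190,300)"; python3 -c "
import cv2
o=[]
for k in (15,16):
    a=cv2.imread('pics/side_%d.png'%k); b=cv2.imread('pics/top_%d.png'%k)
    o.append(cv2.vconcat([cv2.resize(a[140:190,225:275],None,fx=6,fy=6,interpolation=cv2.INTER_CUBIC),cv2.resize(b[160:205,240:290],(300,290),interpolation=cv2.INTER_CUBIC)]))
cv2.imwrite('pics/s16c.png',cv2.hconcat(o))"
```

```text
27.5 [0.3814 0.0064 0.2843] tooly [0.154 0.988 0.   ] x [ 0.002 -0.    -1.   ] [ 0.  -1.2  0.9] [-0.01  0.   -0.02] 0.3786476174951693 q [ -7.1 -31.6 120.6  -0.   90.8 -88.3]
```

View pics/s16c.png

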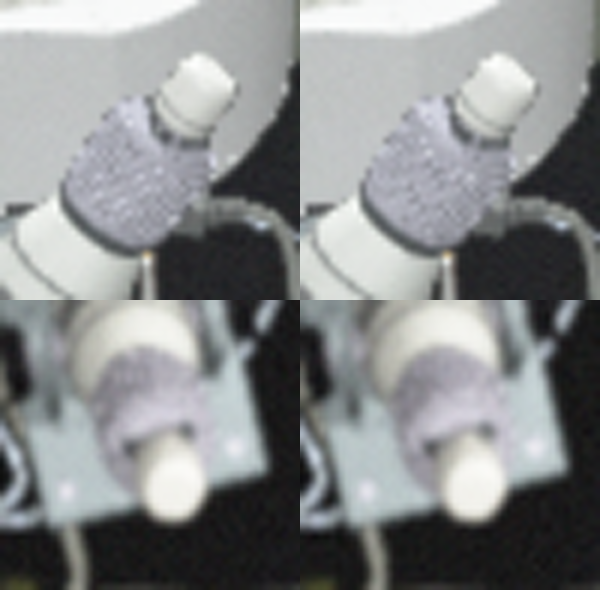

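Request:
jog_arm --plan '[[[60,0,0.5,5.5,0],[60,0,0.5,5.5,0],[60,0,0,0,-10],[60,2,0,0,-10],[60,3,0,0,-10],[60,4,0,0,-10],[60,2,0,0,-2],[60,0,0,0,0],[160,0,0,0,0],[160,0,0,0,0],[160,0,0,0,0]]]' --force 50

```text
time: 28.88
tcp_pos: [0.4932, -0.0014, 0.1756]
tool_rot: [-55.3, 89.7, -22.2]
wrist_force: [2.9, -1.8, 0.3]
grip_width: 0.551
```

Request:
jog_arm --plan '[[[160,0,0,0,7],[160,0,0,0,7],[160,0,0,0,7]]]'

```text
time: 29.25
tcp_pos: [0.4914, -0.0011, 0.1759]
tool_rot: [-95.0, 89.9, -82.9]
wrist_force: [-0.2, -3.6, 3.6]
grip_width: 0.515
```

```bash
python3 -c "
from h import *
s=r.state();print(s['wrist_force'],s['wrist_torque'],s['grip_width'])"
```

```text
[-0.23321935 -3.55185256  3.60339088] [0.49006273 0.24314267 1.4200794 ] 0.5146139410564418
```

Request:
jog_arm --plan '[[[160,0,0,0,7],[160,0,0,0,7],[160,0,0,0,0]]]'

```text
time: 29.62
tcp_pos: [0.4897, -0.0003, 0.1766]
tool_rot: [174.9, 89.7, 173.2]
wrist_force: [-12.6, -2.5, 14.7]
grip_width: 0.539
```

```bash
python3 -c "
from h import *
s=r.state();print(s['wrist_force'],s['wrist_torque'],s['grip_width'])"
```

```text
[-12.58451419  -2.45158091  14.66580426] [0.86052863 2.19072752 1.19858533] 0.5392113652541309
```

Request:
jog_arm --plan '[[[70,0,0,0,0],[70,0,0,0,0],[70,-5,0,0,0],[70,-6,0,0,0],[255,0,3.5,-1.6,0],[255,0,0,0,0],[255,0,0,0,0],[255,0,0,0,0],[255,4,0,0,0],[255,3.1,0,0,0],[255,0,-0.5,0,0],[255,0,0,0,0]]]'

```text
time: 31.12
tcp_pos: [0.4771, 0.0293, 0.2138]
tool_rot: [-5.1, 89.9, -7.0]
wrist_force: [0.4, -0.2, 1.6]
grip_width: 0.004
```

```bash
python3 look.py 17 "(90,230,190,300)"
```

```text
31.225 [0.4776 0.0296 0.2147] tooly [ 0.033  0.999 -0.   ] x [ 0.003 -0.    -1.   ] [0.1 0.2 0.5] [0.03 0.04 0.01] 0.007648217617504943 q [ -2.9 -15.5 115.9   0.   79.4 -91. ]
```

View pics/l_17.png

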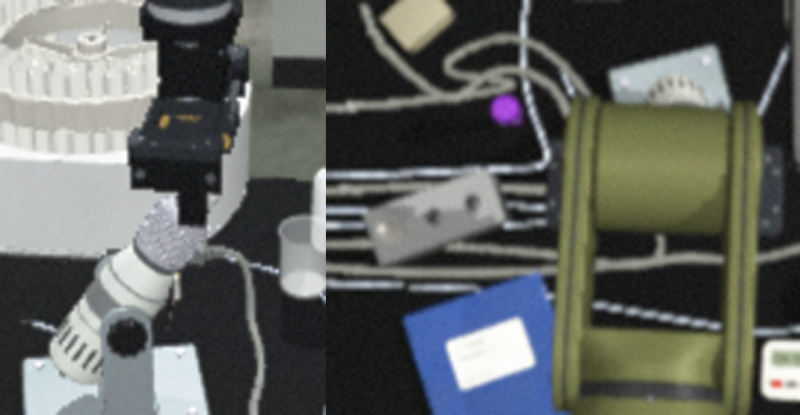

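Request:
jog_arm --plan '[[[255,0,-0.5,0,0],[255,0,-0.2,0,0],[255,0,0,0,0]]]'

```text
time: 31.6
tcp_pos: [0.4764, 0.0227, 0.2131]
tool_rot: [-2.5, 90.0, -4.4]
wrist_force: [-0.4, -0.3, -0.5]
grip_width: 0.004
```

Request:
jog_arm --plan '[[[255,0,-0.2,0,0],[255,0,0,0,0]]]'

```text
time: 31.85
tcp_pos: [0.4761, 0.0209, 0.2127]
tool_rot: [174.1, 90.0, 172.3]
wrist_force: [-0.6, -0.2, 0.2]
grip_width: 0.003
```

Request:
jog_arm --plan '[[[255,0,-0.2,0,0],[255,0,0,0,0]]]'

```text
time: 32.1
tcp_pos: [0.4761, 0.0189, 0.2127]
tool_rot: [-135.8, 90.0, -137.6]
wrist_force: [-0.2, -0.1, -0.2]
grip_width: 0.002
```

Request:
jog_arm --plan '[[[255,0,-0.2,0,0],[255,0,0,0,0]]]'

```text
time: 32.35
tcp_pos: [0.4761, 0.0168, 0.2127]
tool_rot: [-142.5, 90.0, -144.3]
wrist_force: [0.0, 0.7, -0.2]
grip_width: 0.001
```

Request:
jog_arm --plan '[[[255,0,-0.2,0,0],[255,0,0,0,0]]]'

```text
time: 32.6
tcp_pos: [0.476, 0.0153, 0.2128]
tool_rot: [89.1, 89.9, 87.2]
wrist_force: [-0.0, 1.8, 0.7]
grip_width: 0.004
```

Request:
jog_arm --plan '[[[255,0,-0.2,0,0],[255,0,0,0,0]]]'

```text
time: 32.85
tcp_pos: [0.4759, 0.0145, 0.2129]
tool_rot: [91.9, 89.8, 90.1]
wrist_force: [-0.9, 7.3, 0.3]
grip_width: 0.004
```

Request:
jog_arm --plan '[[[255,0,-0.1,0,0],[255,0,0,0,0]]]'

```text
time: 33.1
tcp_pos: [0.4759, 0.0143, 0.2129]
tool_rot: [90.8, 89.7, 89.0]
wrist_force: [-0.3, 8.8, 1.3]
grip_width: 0.003
```

Request:
jog_arm --plan '[[[255,0,2,0,0],[255,-4,0.5,0,0],[255,-4,0,-3,0],[255,0,0,-6,0],[255,0,0,-5,0],[255,0,0,0,0]]]'

```text
time: 33.85
tcp_pos: [0.3353, 0.0412, 0.2937]
tool_rot: [-12.0, 89.7, -13.9]
wrist_force: [1.1, 0.5, 0.8]
grip_width: 0.006
```

```bash
python3 look.py 18 "(90,230,190,300)"
python3 - <<'E'
from h import *
for n,(y0,y1,x0,x1) in (("side",(143,168,246,270)),("top",(177,200,258,282))):
    ref=None
    for k in (16,18,15,8):
        im=cv2.imread(f"pics/{n}_{k}.png").astype(float); g=cv2.GaussianBlur(im.mean(2)-(3*(im[:,:,0]-im[:,:,1]).clip(0)),(0,0),.6)[y0:y1,x0:x1]
        if ref is None: ref=g
        M=np.eye(2,3,dtype=np.float32)
        cc,M=cv2.findTransformECC(ref.astype(np.float32),g.astype(np.float32),M,cv2.MOTION_EUCLIDEAN,(3,300,1e-6))
        c=np.array([ (x1-x0)/2,(y1-y0)/2]); print(n,k,(M[:,:2]@c+M[:,2]-c).round(2),"rot",np.degrees(np.arctan2(M[1,0],M[0,0])).round(2),cc)
    o=[cv2.resize(cv2.imread(f"pics/{n}_{k}.png")[(140 if n=="side" else 155):(190 if n=="side" else 205),230:280],None,fx=8,fy=8,interpolation=cv2.INTER_CUBIC) for k in (18,)]
    out=o if n=="side" else out+o
cv2.imwrite("pics/f18.png",np.hstack(out))
E
```

```text
33.95 [0.337  0.0412 0.2931] tooly [ 0.032  0.999 -0.001] x [ 0.002 -0.001 -1.   ] [ 0.2  0.  -0.4] [-0.05 -0.03  0.01] 0.003406301494145542 q [ -2.1 -38.2 123.6  -0.   94.5 -90.2]
side 16 [-0. -0.] rot -0.0 1.0000000182360171
side 18 [ 0.04 -0.05] rot -0.52 0.994516665936327
side 15 [ 0.03 -0.03] rot -0.45 0.9964603672267677
side 8 [0.22 0.43] rot -0.74 0.9517591503136655
top 16 [-0. -0.] rot 0.0 1.000000026377313
top 18 [ 0.03 -0.03] rot -0.26 0.9996115695060005
top 15 [0.03 0.  ] rot -0.11 0.9998044597195245
top 8 [-0.    0.08] rot 0.27 0.9975536463467329
```

View pics/f18.png

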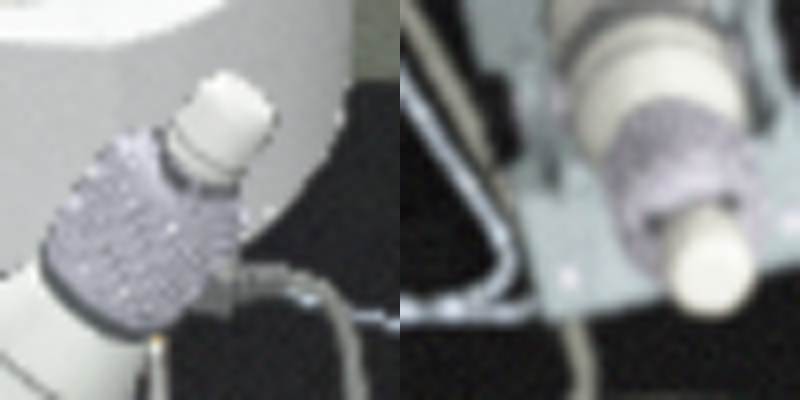

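View pics/side_18.png

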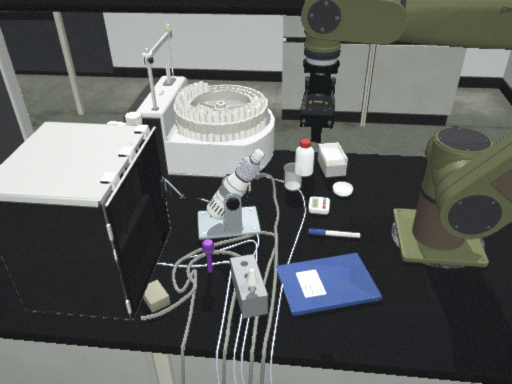

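Request:
jog_arm --plan '[[[255,0,0,0,-7],[255,0,0,0,-7.2],[255,0,-2.6,3.4,0],[255,0,-2.6,3.4,0],[255,0,-2.4,3.3,0],[255,3,0,0,0],[255,2.4,0,0,0],[255,0.3,0,0.2,0],[255,0.1,0,0.07,0],[255,0,0,0,0]]]'

```text
time: 35.2
tcp_pos: [0.4552, -0.0107, 0.2359]
tool_rot: [-24.0, 89.9, -11.7]
wrist_force: [0.1, 0.0, 1.2]
grip_width: 0.005
```

Request:
jog_arm --plan '[[[255,0.16,0,0.11,0],[255,0.08,0,0.05,0],[255,0,0,0,0]]]'

```text
time: 35.58
tcp_pos: [0.4559, -0.0103, 0.2325]
tool_rot: [-26.5, 90.0, -14.2]
wrist_force: [-0.2, 0.9, 0.3]
grip_width: 0.006
```

Request:
jog_arm --plan '[[[255,0.12,0,0.08,0],[255,0,0,0,0]]]'

```text
time: 35.83
tcp_pos: [0.4566, -0.0102, 0.2317]
tool_rot: [-107.7, 90.0, -95.3]
wrist_force: [-2.1, 0.5, 2.7]
grip_width: 0.004
```

Request:
jog_arm --plan '[[[255,0.16,0,0.11,0],[255,0,0,0,0]]]'

```text
time: 36.08
tcp_pos: [0.4571, -0.0101, 0.2313]
tool_rot: [-166.7, 89.9, -154.4]
wrist_force: [-7.9, -1.0, 9.4]
grip_width: 0.004
```

Request:
jog_arm --plan '[[[255,0.2,0,0.14,0],[255,0.2,0,0.14,0],[255,0,0,0,0]]]'

```text
time: 36.45
tcp_pos: [0.4579, -0.0102, 0.2307]
tool_rot: [-168.8, 89.6, -156.4]
wrist_force: [-21.9, -2.2, 27.3]
grip_width: 0.004
```

Request:
jog_arm --plan '[[[255,-1,0,-0.7,0],[255,-5,0,-2,0],[255,-3,0,-5,0],[255,0,0,-5,0],[255,0,0,0,0],[255,0,0,0,0]]]'

```text
time: 37.2
tcp_pos: [0.3367, -0.0364, 0.3152]
tool_rot: [3.4, 90.0, 15.8]
wrist_force: [-0.3, -0.2, 0.6]
grip_width: 0.004
```

```bash
python3 look.py 19 "(90,230,190,300)"
python3 - <<'E'
from h import *
for n,(y0,y1,x0,x1) in (("side",(143,168,246,270)),("top",(177,200,258,282))):
    ref=None
    for k in (16,19):
        im=cv2.imread(f"pics/{n}_{k}.png").astype(float); g=cv2.GaussianBlur(im.mean(2)-(3*(im[:,:,0]-im[:,:,1]).clip(0)),(0,0),.6)[y0:y1,x0:x1]
        if ref is None: ref=g
        M=np.eye(2,3,dtype=np.float32)
        cc,M=cv2.findTransformECC(ref.astype(np.float32),g.astype(np.float32),M,cv2.MOTION_EUCLIDEAN,(3,300,1e-6))
        c=np.array([ (x1-x0)/2,(y1-y0)/2]); print(n,k,(M[:,:2]@c+M[:,2]-c).round(2),"rot",np.degrees(np.arctan2(M[1,0],M[0,0])).round(2))
for l in("cone_pestle","beaker","bottle_hdpe"): print(l,[([round(v) for v in b["bbox"]],round(b["score"],2)) for b in r.boxes_of(l,"side")])
r.job_done()
E
```

```text
37.3 [ 0.3369 -0.0363  0.3148] tooly [-0.214  0.977  0.001] x [-0.001  0.001 -1.   ] [ 0.2 -0.4 -0. ] [0.   0.02 0.05] 0.005991323499056306 q [ -15.3  -38.1  121.5    0.    96.6 -117.6]
side 16 [-0. -0.] rot -0.0
side 19 [-0.01 -0.02] rot -0.15
top 16 [-0. -0.] rot 0.0
top 19 [ 0.08 -0.07] rot 0.12
cone_pestle [([246, 269, 260, 291], 0.74)]
beaker [([284, 162, 304, 190], 0.92)]
bottle_hdpe [([294, 138, 312, 174], 0.7), ([204, 155, 261, 220], 0.41)]
the job is handed in; nothing more can be done
```

View pics/l_19.png

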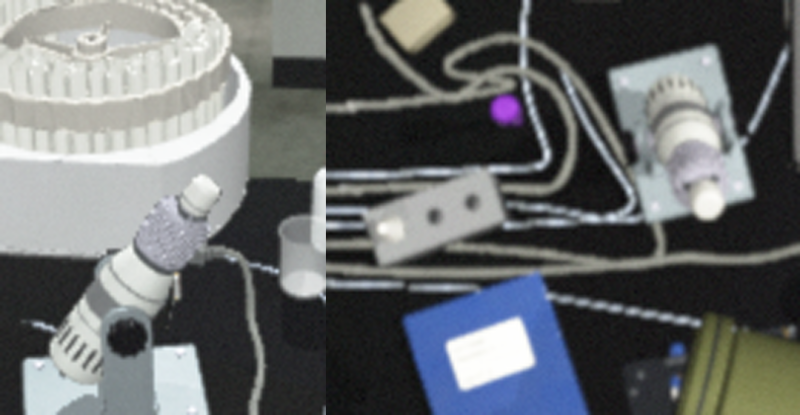

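The cylindrical pestle is in the tilted chuck and the sleeve is turned clockwise until it stalled; I handed the job in at about 37.5 s.

I gripped the pestle by its head, let it pivot in the grip to the chuck's tilt, slid it home and pushed on its head with about 20 N. I then turned the sleeve in six re-gripped strokes, because the tool stays vertical while the chuck is tilted.

**Tightness:** I could not read the sleeve angle. In the fifth and sixth strokes the turning torque was about 0.8 N m, against the stated 0.4 N m when tight. After a 9 N sideways push and a 35 N push down the axis, the head looked unmoved in both pictures, to within about 0.1 pixel (roughly 0.3 mm).

**Straightness:** The head sits on the predicted chuck axis in both camera views.

**Depth:** This is the one check that did not fully agree. Touching the head top after tightening put it about 0.6 to 0.9 mm higher than before. That may be a slight rise or just arm flex and tilt.

**Other things:** The cone-headed pestle, beaker and bottle were found within a few pixels of where they started. The purple look-alike was never touched, and the arm ended clear of everything.

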